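Shut down and clear the five-place stirrer

TASK

Close down the stirrer: first switch off all five stirrers in a single finger drag along the switch bank, from left to right, without coming away from the bank half-way through. Then lift out the splash guard and leave it leaning to dry in the drainer, its foot in the tray in front of the rail and its back resting against the rail. Last, move the sample jars that are there to the rack in number order (red 1, yellow 2, green 3, blue 4, black 5), each upright and fully down in the pocket of its own colour; leave the white-lidded reference jar and the steel cup where they are, and put right any jar that gets knocked.

Things in the scene. Friction and masses are not known exactly. Their poses are not given: they have to be found in the camera images.
- bank_left (a point): Five-place magnetic stirrer: fixed white case, 235 (x) by 370 mm (y), top 50 mm above the table. Near its front edge: a straight row of five red rocker switches 66 mm apart. This point: centre of the leftmost rocker (1), 4 mm above the case top, level with a rocker's pressed-down half. Axes: x away from the robot, y left along the row, z up. Jars stand on the case, their row 140 mm behind (+x) the rockers.
- bank_right (a point): The same point on the rightmost rocker (5), 264 mm from bank_left; the row runs straight between them.
- guard_mid (a point): Splash guard: loose clear panel, orange trim, 240 mm wide (y), 140 tall (z), 6 thick (x), 0.25 kg; along its top edge an orange grip bead 12 mm thick, 16 tall. This point: its centre, 70 mm above its foot. At the start it stands upright on the case top between 28 mm tall bracket pairs (3 mm play), 75 mm behind the rocker row, 65 mm in front of the jar row; it lifts straight out.
- rail_mid (a point): Dish drainer: fixed grey tray 190 (x) by 280 mm (y), floor 4 mm above the table, rim 11 mm high, with a steel wire rail across it (8 mm bar, 260 mm long along y). This point: middle of the bar, its centre 80 mm above the table. The tray reaches 95 mm in front of the rail (-x, robot side) and behind it. Axes: x away from the robot, y along the rail, z up.
- guard: The splash guard itself; origin at the middle of its foot edge, axes as for guard_mid.
- drain_rail: The drainer's wire rail; origin on the table under the middle of the bar, axes as for rail_mid.
- sw1 (a joint): Rocker switch 1 (1 = leftmost), 22 mm wide, 44 mm long (y), a shallow V. 0.5 = on: right half (-y) up, its end 10 mm above the pressed-down left half. 0 = off: right half flat, left end up. Pressed past its middle it snaps over by itself; takes under 1 N. A fingertip drawn left to right about 3 mm above the pressed-down halves meets each raised half as a ramp and flips it.
- sw2 (a joint): Rocker switch 2 (1 = leftmost), like switch 1: 0.5 on, 0 off.
- sw3 (a joint): Rocker switch 3 (1 = leftmost), like switch 1: 0.5 on, 0 off.
- sw4 (a joint): Rocker switch 4 (1 = leftmost), like switch 1: 0.5 on, 0 off.
- sw5 (a joint): Rocker switch 5 (1 = leftmost), like switch 1: 0.5 on, 0 off.
- jar1_mid (a point): Sample jar 1: loose closed white jar, 50 mm diameter, 80 mm tall, 0.18 kg, thick heavy base, red lid and band. This point: its centre, 40 mm above its base, z up through the lid. At the start the jars stand in any order on the five flush round places (66 mm apart) behind the guard on the stirrer's top; some places are empty. None from the start on if absent.
- jar2_mid (a point): Sample jar 2: as jar 1, with yellow lid and band. None from the start on if absent.
- jar3_mid (a point): Sample jar 3: as jar 1, with green lid and band. None from the start on if absent.
- jar4_mid (a point): Sample jar 4: as jar 1, with blue lid and band. None from the start on if absent.
- jar5_mid (a point): Sample jar 5: as jar 1, with black lid and band. None from the start on if absent.
- pocket1 (a point): Rack pocket 1: the rack is a fixed grey block 252 (x) by 172 mm (y), 32 mm tall, with 3 x 2 square pockets 62 mm wide, 24 mm deep, 80 mm apart, sides along its axes. This one has one pip and a red patch. This point: centre of the pocket's floor, 8 mm above the table; axes the rack's.
- pocket2 (a point): Rack pocket 2: as pocket 1, 2 pips, yellow patch and floor.
- pocket3 (a point): Rack pocket 3: as pocket 1, 3 pips, green patch and floor.
- pocket4 (a point): Rack pocket 4: as pocket 1, 4 pips, blue patch and floor.
- pocket5 (a point): Rack pocket 5: as pocket 1, 5 pips, black patch and floor.
- ref_mid (a point): Reference jar, white lid, same size as the samples, already standing in the sixth pocket (x of pocket 3, y of pocket 4); leave it. Its centre.
- beaker: Steel cup, 60 mm wide, 60 mm tall, standing in the drainer behind the rail; leave it. Origin under its base.
There are look-alikes about, which are no part of the job. Of the things shaped like the part that bears jar2_mid, the yellow one is meant. What is shaped like the part that bears jar3_mid but purple is not meant.

How it is judged:
On the way, in this order (a step that is already met when the one before it is completed fails the run):
1. all five switches are off (value of joint each of sw1, sw2, sw3, sw4, sw5 below 0.15 rad), for 0.2 s.
2. then the splash guard leans against the drainer's rail (angle between guard_mid's own z axis and vertical between 0.12 and 0.8 rad and angle between the y axis of guard_mid and the y axis of rail_mid, either way round below 0.35 rad and contact force between guard and drain_rail above 0.03 N and x of guard_mid in the frame of rail_mid below 0 m and height (world z) of guard_mid between 0.045 and 0.085 m and y of guard_mid in the frame of rail_mid between -0.08 and 0.08 m and contact force between the fingers and guard below 0.05 N), for 0.3 s.
3. then jar 1 (red), if there is one, stands in pocket 1 (horizontal distance between jar1_mid and pocket1 below 0.012 m and z of jar1_mid in the frame of pocket1 below 0.047 m and angle between jar1_mid's own z axis and vertical below 0.15 rad), for 0.2 s.
4. then jar 2 (yellow), if there is one, stands in pocket 2 (horizontal distance between jar2_mid and pocket2 below 0.012 m and z of jar2_mid in the frame of pocket2 below 0.047 m and angle between jar2_mid's own z axis and vertical below 0.15 rad), for 0.2 s.
5. then jar 3 (green), if there is one, stands in pocket 3 (horizontal distance between jar3_mid and pocket3 below 0.012 m and z of jar3_mid in the frame of pocket3 below 0.047 m and angle between jar3_mid's own z axis and vertical below 0.15 rad), for 0.2 s.
6. then jar 4 (blue), if there is one, stands in pocket 4 (horizontal distance between jar4_mid and pocket4 below 0.012 m and z of jar4_mid in the frame of pocket4 below 0.047 m and angle between jar4_mid's own z axis and vertical below 0.15 rad), for 0.2 s.
7. then jar 5 (black), if there is one, stands in pocket 5 (horizontal distance between jar5_mid and pocket5 below 0.012 m and z of jar5_mid in the frame of pocket5 below 0.047 m and angle between jar5_mid's own z axis and vertical below 0.15 rad), for 0.2 s.
At the end, for the whole second after the job is handed in: All five switches off (below 0.15); guard, foot in the tray in front of the rail, leaning on the rail 7 to 46 degrees from vertical, within 20 degrees of parallel and 80 mm of its middle; every present jar in its own pocket, within 12 mm of centre, fully down, upright within 8 degrees (all of step 1 and all of step 3 and all of step 4 and all of step 5 and all of step 6 and all of step 7 and angle between guard_mid's own z axis and vertical between 0.12 and 0.8 rad and angle between the y axis of guard_mid and the y axis of rail_mid, either way round below 0.35 rad and contact force between guard and drain_rail above 0.03 N and x of guard_mid in the frame of rail_mid below 0 m and height (world z) of guard_mid between 0.045 and 0.085 m and y of guard_mid in the frame of rail_mid between -0.08 and 0.08 m); the robot touches nothing.
It fails at once if the finger comes away from the switch bank (rises some 6 cm or more above it) with some switches off and others still on (value of joint any of sw1, sw2, sw3, sw4, sw5 below 0.15 rad and value of joint any of sw1, sw2, sw3, sw4, sw5 above 0.35 rad and z of the grasp point in the frame of bank_left above 0.085 m).
It fails at once if the reference jar or the steel cup is disturbed (moved more than 30 mm) (distance of any of ref_mid, beaker from where it was at the start of the episode above 0.03 m).
Of jar1, jar2, jar3, jar4, jar5 only 3 to 5 are there at a start; the rules pass over those that are not, and their reading is None.
At some moment in a run one of jar1, jar2, jar3, jar4, jar5 may be knocked a few centimetres aside while the robot is not near it.
It also fails if it takes over 210 s, if anything falls off the work surface, if the arm or the gripper's body presses on something with over 40 N, if the wrist force passes 120 N, or if a joint passes its speed limit or range.

ROBOT

A 6-joint arm with a two-finger parallel gripper is mounted at the origin on the work surface. World frame = base frame: x ahead of the robot, y to its left, z up, the work surface at z = 0. Lengths are in m, angles in rad, forces in N, time in s.
With the tool pointing down it reaches from about 0.35 to 0.975 m from the base axis. Payload 4.9 kg.
Tool frame: the origin (TCP) lies midway between the tips of the shut fingers; the grasp point (between the pads) lies 19 mm behind it; z points along the fingers, y is the line along which they close (so a half turn about z gives the same grasp; the last joint's range is limited). The gripper opens to 85 mm and grips with 20 to 120 N. Pads are 22 mm wide; open, the fingers measure 114 mm over their backs; the gripper's body (76 mm by 85 mm) begins 54 mm behind the grasp point. The pads swing forward as they close: fully open they stand 13 mm farther back than shut.
Start: joints at [-1.308, 0.053, 1.613, -0, 1.476, -0.119], TCP at [0.233, -0.58, 0.231] pointing down, gripper open.
Joint ranges: [-3.01, 3.01], [-1.01, 2.22], [0.06, 2.58], [-1.02, 4.17], [0.09, 2.62], [-3.14, 3.14]. Speed limits (rad/s): [2.57, 2.57, 3.14, 3.14, 3.14, 3.14].

INTERFACE

Orientations are given as a unit quaternion [w, x, y, z].
In Python, from plant import state, grab_frame, job_done, cut_out, place_of gives the robot as it stands.
- The arm moves only by the tool jog_arm, never from a script. Its argument "motion" is text: rows parted by semicolons, each of 7 numbers parted by spaces: the opening in per cent of the stroke, from 0 (shut) to 100 (fully open), then the shift along the tool's x, y, z as a fraction of full scale, then the turn, a rotation vector about the tool's x, y, z as a fraction of full scale. A call has exactly 5 rows; each row is the pose to reach, as a shift and turn from the pose commanded when the call began, along the tool's axes at that moment; what a row does not reach only later rows make up. Full scale, the value 1, is 50 cm for a shift and 1.5 rad for a turn. A row lasts 1/8 s, in which the tool goes at most 62.5 mm and 10.7 degrees, less where a joint would pass 70% of its speed; a pose out of reach is approached as far as the arm can. A call with a number of a shift or a turn outside -1 to 1 is refused whole. A call with a gripper value outside its range is refused whole. The fingers move at their own pace and stop on an object; the grip force is fixed at half the most. Time passes only in rows, so rows that repeat a pose let the fingers close, or fill a call up. It gives the time, the measured TCP pose, the force, the opening and the grip force at its end, in the units of the state.
- state(): the state, without advancing time (a new reading comes with each control period).
- grab_frame(name): name is "scene" or "side" or "wrist"; returns a dict with "color" (420x560x3 uint8, red, green, blue), "range_z" (420x560 float32, m along the optical axis (not along the pixel's ray), 0 where there is no reading), "intrinsics" (3x3 intrinsics, pixels), "world_from_camera" (4x4, takes a point from camera to world coordinates). Camera axes: x right, y up, looking along -z (the intrinsics and any distortion apply to the point x, -y, -z); pixel columns grow to the right and rows downward; lengths in m; the calibration is good to about 2 mm. A picture is of the moment at which its call begins.
- job_done(): hands the job in; it is judged then, once.
Trained networks look in the newest picture that a camera, given by its name, has taken for a name from the list of things; names that differ only in an ending like _2 or _b are one class to them, and where a whole thing is asked for, a point or a joint stands for the part that bears it (a point fixed in the world has none). Each returns a list of dicts, best first, with "p" (0 to 1); they miss things now and then, are a little off and sometimes report something else, mostly with a low value. They report only what shows in the picture. A call takes as long as a camera call. They do not tell look-alikes from the thing itself.
- cut_out(camera, thing): "pixels" (420x560 bool, what is visible of it).
- place_of(camera, thing): "at" ([x, y, z] in m, in world coordinates, good to about 4 mm: a listed point, or the origin of a listed thing).
The state is a dict: "time": time; "joint_pos": joint angles; "joint_vel": joint speeds; "joint_efforts": joint torques, N m; "tool_pos": TCP position; "tool_rot": TCP orientation; "contact_force": force on the tool from outside, world axes, zero at the start; "ft_torque": the same for the moment, N m; "gripper_width": opening from 0.0 (shut) to 1.0 (fully open); "grasp_force": force on a finger pad.
Only numpy, scipy, OpenCV 4.12 (cv2) and the standard library are available. Lean on these libraries where they do the work, as an engineer would, in place of code of your own. Each camera call takes 0.05 s, during which the arm holds its last target. There are 200 camera calls.

## Working session

There is one attempt and no reset: what is moved stays moved. The work goes in short steps, Python scripts to look and compute and a tool call to move; the robot and the scene stay as the last step left them, time stands still between calls to the robot, and variables do not carry over. Pictures are saved under pics/ and viewed, at most 14 in all, crops included, and the job is handed in when it is done.

Besides the shell and the picture viewer there is one more tool, called after "Call:" by a JSON object that holds its "method" and its "body", one argument or row to a line. jog_arm: Moves the arm, as the interface text tells. Shift numbers are shares of 50 cm and turn numbers shares of 1.5 rad, none past 1 either way. Its arguments: {"type":"object","properties":{"motion":{"type":"string"}},"required":["motion"]}

```bash
mkdir -p pics; ls; cat > h.py <<'E'
from plant import *
import numpy as np, cv2
from scipy.spatial.transform import Rotation as R
def snap(c,f=None):
    g=grab_frame(c)
    if f: cv2.imwrite('pics/'+f,g['color'][:,:,::-1])
    return g
def cloud(g):
    K=g['intrinsics'];d=g['range_z'];h,w=d.shape
    u,v=np.meshgrid(np.arange(w),np.arange(h))
    p=np.stack([(u-K[0,2])/K[0,0]*d,-(v-K[1,2])/K[1,1]*d,-d,np.ones_like(d)],-1)
    P=p@g['world_from_camera'].T
    P=P[...,:3];P[d==0]=np.nan
    return P
E
python3 - <<'E'
from h import *
s=state();print({k:np.round(v,3) for k,v in s.items()})
for c in ['scene','side','wrist']:
    g=snap(c,c+'0.png')
    print(c,g['world_from_camera'].round(3).tolist(),g['intrinsics'].round(1).tolist())
    if c=='wrist':continue
    for n in ['bank_left','bank_right','guard_mid','rail_mid','jar1_mid','jar2_mid','jar3_mid','jar4_mid','jar5_mid','pocket1','pocket2','pocket3','pocket4','pocket5','ref_mid','beaker']:
        print(n,[(np.round(o['at'],3).tolist(),round(float(o['p']),2)) for o in place_of(c,n)[:3]])
E
```

```text
pics
{'time': np.float64(0.0), 'joint_pos': array([-1.308,  0.053,  1.614, -0.   ,  1.476, -0.119]), 'joint_vel': array([-0.   ,  0.   , -0.001,  0.001,  0.   , -0.   ]), 'joint_efforts': array([-4.0000e-03, -3.9369e+01, -3.7017e+01, -1.0000e-03,  7.0000e-03,
       -0.0000e+00]), 'tool_pos': array([ 0.233, -0.579,  0.23 ]), 'tool_rot': array([-0.001,  0.982,  0.19 , -0.   ]), 'contact_force': array([0.65 , 0.172, 1.072]), 'ft_torque': array([ 0.01 ,  0.024, -0.   ]), 'grasp_force': np.float64(0.0), 'gripper_width': np.float64(1.003)}
scene [[0.299, -0.784, 0.545, 1.575], [0.954, 0.252, -0.161, -0.262], [-0.011, 0.568, 0.823, 1.531], [0.0, 0.0, 0.0, 1.0]] [[528.2, 0.0, 282.6], [0.0, 528.2, 212.5], [0.0, 0.0, 1.0]]
bank_left []
bank_right [([0.53, -0.148, 0.056], 0.97)]
guard_mid [([0.605, -0.011, 0.116], 0.81), ([0.478, -0.511, 0.007], 0.68)]
rail_mid [([0.467, -0.404, 0.082], 0.61)]
jar1_mid []
jar2_mid [([0.816, 0.133, 0.041], 0.84), ([0.67, 0.062, 0.092], 0.55)]
jar3_mid [([0.846, -0.135, 0.041], 0.81), ([0.671, -0.14, 0.091], 0.62), ([0.491, 0.364, 0.006], 0.5)]
jar4_mid [([0.487
[... 1359 characters left out ...]
]
pocket2 [([0.381, 0.354, 0.009], 0.96), ([0.472, 0.482, 0.009], 0.81), ([0.444, 0.302, 0.008], 0.74)]
pocket3 [([0.381, 0.354, 0.009], 0.96), ([0.472, 0.482, 0.009], 0.81), ([0.444, 0.302, 0.008], 0.74)]
pocket4 [([0.381, 0.354, 0.009], 0.96), ([0.472, 0.482, 0.009], 0.81), ([0.444, 0.302, 0.008], 0.74)]
pocket5 [([0.381, 0.354, 0.009], 0.96), ([0.472, 0.482, 0.009], 0.81), ([0.444, 0.302, 0.008], 0.74)]
ref_mid [([0.539, 0.43, 0.046], 0.64)]
beaker [([0.466, -0.409, -0.003], 0.75), ([0.48, -0.507, 0.002], 0.71)]
wrist [[0.372, 0.886, 0.276, 0.304], [-0.928, 0.356, 0.111, -0.552], [0.0, -0.298, 0.955, 0.374], [0.0, 0.0, 0.0, 1.0]] [[345.1, 0.0, 285.4], [0.0, 345.1, 206.5], [0.0, 0.0, 1.0]]
```

View pics/scene0.png

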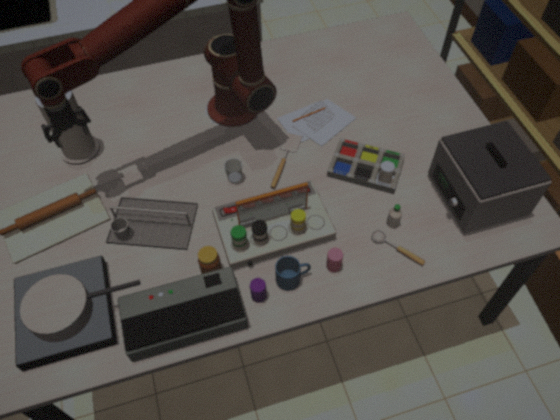

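View pics/side0.png

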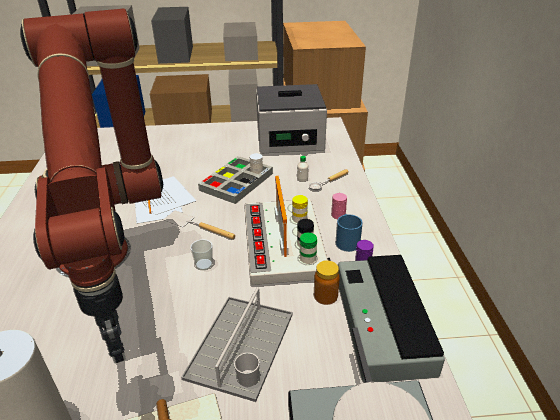

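Scene view: on the case are yellow (298,216), black (259,229) and green (238,234) jars. The places at (277,232) and (316,222) are empty, so red and blue are absent. Look-alikes off the case: amber jar (207,258), purple (258,289), pink (335,259) and a small green-topped bottle (395,213). The ones meant are the three white jars standing on the stirrer. I'll confirm this in a crop while fitting the rail, the bead and the rockers.

```bash
python3 - <<'E'
from h import *
for c in ['scene','side']:
    g=snap(c);P=cloud(g);hsv=cv2.cvtColor(g['color'],cv2.COLOR_RGB2HSV)
    if c=='side': cv2.imwrite('pics/crop_side.png',cv2.resize(g['color'][190:300,180:385,::-1],None,fx=3.8,fy=3.8,interpolation=cv2.INTER_CUBIC))
    x,y,z=P[...,0],P[...,1],P[...,2]
    def line(m,n):
        q=P[m]; 
        if len(q)<5: print(n,len(q));return
        d=cv2.fitLine(q[:,:2].astype(np.float32),cv2.DIST_HUBER,0,.01,.01).ravel()
        t=(q[:,:2]-d[2:])@d[:2]; e=np.percentile(t,[1,99])
        print(c,n,len(q),'ends',(d[2:]+e[:1]*d[:2]).round(4),(d[2:]+e[1:]*d[:2]).round(4),'zmed',np.median(q[:,2]).round(4),'ang',np.degrees(np.arctan2(d[1],d[0])).round(1))
    reg=(abs(x-.467)<.14)&(abs(y+.405)<.17)
    line(reg&(z>.07)&(z<.09)&(np.hypot(x-.479,y+.51)>.04),'rail')
    hsvr=((hsv[...,0]<6)|(hsv[...,0]>172))&(hsv[...,1]>140)&(hsv[...,2]>60)
    line(hsvr&(abs(x-.53)<.05)&(abs(y)<.2)&(z>.045)&(z<.075),'rockers')
    org=(hsv[...,0]>6)&(hsv[...,0]<20)&(hsv[...,1]>120)
    line((abs(x-.603)<.04)&(abs(y)<.17)&(z>.178)&(z<.2),'bead')
    # glass
    q=(abs(x-.40)<.1)&(abs(y+.1)<.12)&(z>.02)&(z<.15)&(x<.49)
    if q.sum(): print('glass',P[q].min(0).round(3),P[q].max(0).round(3),q.sum())
    for n in ['jar2_mid','jar3_mid','jar5_mid']: pass
E
```

```text
scene rail 185 ends [ 0.4169 -0.5255] [ 0.5197 -0.2872] zmed 0.082 ang 66.7
scene rockers 59 ends [0.5298 0.1414] [ 0.5328 -0.1601] zmed 0.0556 ang -89.4
scene bead 365 ends [0.6057 0.1064] [ 0.609  -0.1267] zmed 0.1875 ang -89.2
glass [ 0.322 -0.118  0.021] [ 0.395 -0.054  0.081] 321
side rail 305 ends [ 0.4139 -0.529 ] [ 0.5159 -0.2896] zmed 0.0829 ang 66.9
side rockers 262 ends [0.5233 0.1458] [ 0.5301 -0.1634] zmed 0.0561 ang -88.7
side bead 208 ends [0.5976 0.1058] [ 0.6036 -0.1316] zmed 0.1898 ang -88.6
glass [ 0.323 -0.12   0.02 ] [ 0.387 -0.05   0.08 ] 494
```

View pics/crop_side.png

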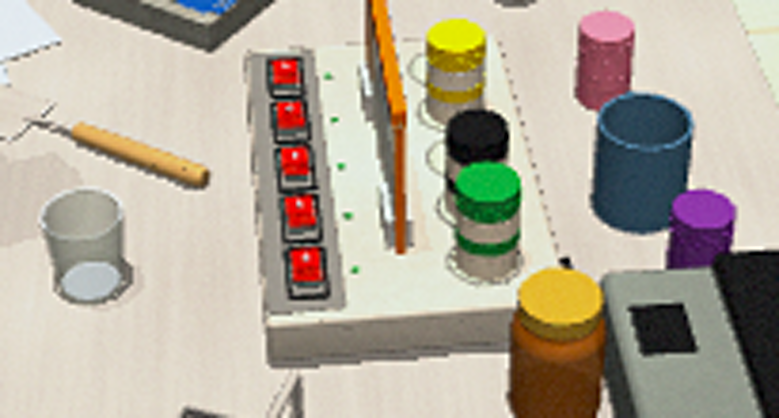

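The crop shows white-bodied jars on the case: yellow (455,70), black (477,140) and green (488,220). The amber, purple and pink ones stand off the case and are look-alikes. Next I'll write a planner that works out the jog numbers.

```bash
cat > plan.py <<'E'
from h import *
def pose(yaw,tilt=0):  # tool down, tool x at yaw(deg); tilt (rad): tool leans so fingers point toward -tool_y side
    y=np.radians(yaw); x=np.array([np.cos(y),np.sin(y),0]); z=np.array([0,0,-1.]); 
    r=R.from_matrix(np.stack([x,np.cross(z,x),z],1))
    return r*R.from_rotvec([tilt,0,0])
def plan(wps,start=None):
    """wps: (xyz,yaw,tilt,open,ncalls); from the measured pose"""
    s=state(); p=np.array(s['tool_pos']); q=s['tool_rot']; r=R.from_quat([q[1],q[2],q[3],q[0]])
    print('t',round(float(s['time']),2),'at',p.round(4),'yaw',np.degrees(np.arctan2(*r.as_matrix()[1::-1,0])).round(1),'F',np.round(s['contact_force'],1),'w',round(float(s['gripper_width']),3))
    for xyz,yaw,tilt,o,n in wps:
        t=np.array(xyz,float); rt=pose(yaw,tilt); dp=t-p; dr=(r.inv()*rt).as_rotvec()
        p0,r0=p,r
        for k in range(n):
            M=r.as_matrix(); rows=[]
            for i in range(1,6):
                f=(k+i/5)/n; pi=p0+f*dp; ri=r0*R.from_rotvec(f*dr)
                v=np.r_[M.T@(pi-p)/.5,(r.inv()*ri).as_rotvec()/1.5]
                rows.append(f'{o} '+' '.join(f'{a:.3f}'.rstrip('0').rstrip('.') if abs(a)>5e-4 else '0' for a in v))
            print('; '.join(rows)); p,r=pi,ri
        print('--')
E
python3 -c "
from plan import *
plan([((.45,-.2,.22),60,0,0,2),((.527,.16,.15),91,0,0,2)])"
```

```text
t 1.85 at [ 0.2329 -0.58    0.2313] yaw 21.9 F [-0.1 -0.5  0.2] w 0.996
0 0.069 -0.054 0.002 0 0 -0.044; 0 0.137 -0.109 0.005 0 0 -0.089; 0 0.206 -0.163 0.007 0 0 -0.133; 0 0.274 -0.217 0.009 0 0 -0.177; 0 0.343 -0.272 0.011 0 0 -0.222
0 0.083 -0.029 0.002 0 0 -0.044; 0 0.165 -0.058 0.005 0 0 -0.089; 0 0.248 -0.087 0.007 0 0 -0.133; 0 0.33 -0.116 0.009 0 0 -0.177; 0 0.413 -0.145 0.011 0 0 -0.222
--
0 0.07 -0.023 0.014 0 0 -0.036; 0 0.14 -0.045 0.028 0 0 -0.072; 0 0.21 -0.068 0.042 0 0 -0.108; 0 0.28 -0.091 0.056 0 0 -0.144; 0 0.35 -0.113 0.07 0 0 -0.18
0 0.074 -0.003 0.014 0 0 -0.036; 0 0.147 -0.006 0.028 0 0 -0.072; 0 0.221 -0.009 0.042 0 0 -0.108; 0 0.294 -0.012 0.056 0 0 -0.144; 0 0.368 -0.016 0.07 0 0 -0.18
--
```

Call:
{"method": "jog_arm", "body": {
  "motion": "0 0.069 -0.054 0.002 0 0 -0.044; 0 0.137 -0.109 0.005 0 0 -0.089; 0 0.206 -0.163 0.007 0 0 -0.133; 0 0.274 -0.217 0.009 0 0 -0.177; 0 0.343 -0.272 0.011 0 0 -0.222"
}}

```text
time: 2.48
tool_pos: [0.3419, -0.3887, 0.226]
tool_rot: [0.0, 0.936, 0.351, 0.0]
contact_force: [1.1, -1.0, 0.2]
gripper_width: 0.006
grasp_force: 0.0
```

Call:
{"method": "jog_arm", "body": {
  "motion": "0 0.083 -0.029 0.002 0 0 -0.044; 0 0.165 -0.058 0.005 0 0 -0.089; 0 0.248 -0.087 0.007 0 0 -0.133; 0 0.33 -0.116 0.009 0 0 -0.177; 0 0.413 -0.145 0.011 0 0 -0.222"
}}

```text
time: 3.1
tool_pos: [0.4504, -0.1985, 0.2205]
tool_rot: [0.0, 0.865, 0.501, 0.0]
contact_force: [-0.4, -0.6, 0.8]
gripper_width: 0.004
grasp_force: 0.0
```

Call:
{"method": "jog_arm", "body": {
  "motion": "0 0.07 -0.023 0.014 0 0 -0.036; 0 0.14 -0.045 0.028 0 0 -0.072; 0 0.21 -0.068 0.042 0 0 -0.108; 0 0.28 -0.091 0.056 0 0 -0.144; 0 0.35 -0.113 0.07 0 0 -0.18"
}}

```text
time: 3.72
tool_pos: [0.4884, -0.0187, 0.1853]
tool_rot: [0.0, 0.79, 0.613, 0.0]
contact_force: [-0.2, -0.7, -0.4]
gripper_width: -0.0
grasp_force: 0.0
```

Call:
{"method": "jog_arm", "body": {
  "motion": "0 0.074 -0.003 0.014 0 0 -0.036; 0 0.147 -0.006 0.028 0 0 -0.072; 0 0.221 -0.009 0.042 0 0 -0.108; 0 0.294 -0.012 0.056 0 0 -0.144; 0 0.368 -0.016 0.07 0 0 -0.18"
}}

```text
time: 4.35
tool_pos: [0.5268, 0.1614, 0.1503]
tool_rot: [0.0, 0.7, 0.714, 0.0]
contact_force: [0.6, -0.2, 0.1]
gripper_width: -0.002
grasp_force: 0.0
```

```bash
python3 - <<'E'
from plan import *
g=snap('wrist','w1.png');P=cloud(g);hsv=cv2.cvtColor(g['color'],cv2.COLOR_RGB2HSV)
m=((hsv[...,0]<6)|(hsv[...,0]>172))&(hsv[...,1]>140)&(hsv[...,2]>60)&(abs(P[...,0]-.53)<.05)&(P[...,2]<.08)&(P[...,2]>.03)
n,l,st,_=cv2.connectedComponentsWithStats(m.astype(np.uint8))
for i in range(1,n):
    if st[i,4]>100: q=P[l==i]; print(st[i,4],q.min(0).round(4),q.max(0).round(4),np.median(q,0).round(4))
w=P[(abs(P[...,0]-.57)<.02)&(abs(P[...,2]-.05)<.01)]; print('top z',np.median(w,0))
plan([((.5275,.162,.0575),91,0,0,2),((.532,-.19,.0575),91,0,0,7)])
E
```

```text
676 [0.513  0.1168 0.0517] [0.5343 0.1442 0.0573] [0.5221 0.1349 0.0543]
129 [0.525  0.0238 0.0505] [0.5344 0.0445 0.0654] [0.5293 0.0398 0.0627]
104 [0.5236 0.0051 0.0524] [0.5365 0.0133 0.056 ] [0.53   0.0095 0.0543]
top z [0.57152751 0.13100963 0.05031543]
t 4.4 at [0.5266 0.1648 0.1493] yaw 91.3 F [-2.   1.5 -0.4] w -0.0
0 -0.001 0 0.018 0 0 0; 0 -0.001 0 0.037 0 0 0.001; 0 -0.002 0.001 0.055 0 -0.001 0.001; 0 -0.002 0.001 0.073 0 -0.001 0.001; 0 -0.003 0.001 0.092 0 -0.001 0.002
0 -0.001 0 0.018 0 0 0; 0 -0.001 0 0.037 0 0 0.001; 0 -0.002 0.001 0.055 0 -0.001 0.001; 0 -0.002 0.001 0.073 0 -0.001 0.001; 0 -0.003 0.001 0.092 0 -0.001 0.002
--
0 -0.02 0 0 0 0 0; 0 -0.04 0 0 0 0 0; 0 -0.06 0 0 0 0 0; 0 -0.08 0 0 0 0 0; 0 -0.101 0 0 0 0 0
0 -0.02 0 0 0 0 0; 0 -0.04 0 0 0 0 0; 0 -0.06 0 0 0 0 0; 0 -0.08 0 0 0 0 0; 0 -0.101 0 0 0 0 0
0 -0.02 0 0 0 0 0; 0 -0.04 0 0 0 0 0; 0 -0.06 0 0 0 0 0; 0 -0.08 0 0 0 0 0; 0 -0.101 0 0 0 0 0
0 -0.02 0 0 0 0 0; 0 -0.04 0 0 0 0 0; 0 -0.06 0 0 0 0 0; 0 -0.08 0 0 0 0 0; 0 -0.101 0 0 0 0 0
0 -0.02 0 0 0 0 0; 0 -0.04 0 0 0 0 0; 0 -0.06 0 0 0 0 0; 0 -0.08 0 0 0 0 0; 0 -0.101 0 0 0 0 0
0 -0.02 0 0 0 0 0; 0 -0.04 0 0 0 0 0; 0 -0.06 0 0 0 0 0; 0 -0.08 0 0 0 0 0; 0 -0.101 0 0 0 0 0
0 -0.02 0 0 0 0 0; 0 -0.04 0 0 0 0 0; 0 -0.06 0 0 0 0 0; 0 -0.08 0 0 0 0 0; 0 -0.101 0 0 0 0 0
--
```

View pics/w1.png

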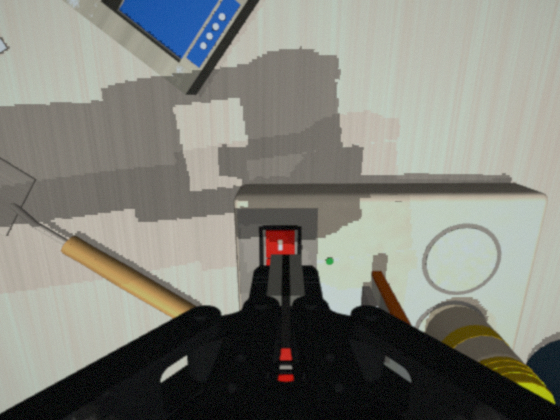

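Wrist view: rocker 1 is at (281,240), in line with the shut fingers, and the case top measures 0.0503. I'll lower to the start of the row.

Call:
{"method": "jog_arm", "body": {
  "motion": "0 0 0 0.018 0 0 0; 0 0 0 0.037 0 0 0; 0 0 0 0.055 0 0 0; 0 0 0 0.074 0 0 0; 0 0 0 0.092 0 0 0"
}}

```text
time: 5.03
tool_pos: [0.5265, 0.1598, 0.1036]
tool_rot: [-0.0, 0.701, 0.713, -0.0]
contact_force: [-0.7, -0.7, 0.3]
gripper_width: 0.001
grasp_force: 0.0
```

Call:
{"method": "jog_arm", "body": {
  "motion": "0 0 0 0.025 0 0 0; 0 0 0 0.05 0 0 0; 0 0 0 0.075 0 0 0; 0 0 0 0.092 0 0 0; 0 0 0 0.092 0 0 0"
}}

```text
time: 5.65
tool_pos: [0.5259, 0.1601, 0.0572]
tool_rot: [-0.001, 0.701, 0.713, -0.001]
contact_force: [-0.4, 0.7, -0.3]
gripper_width: -0.002
grasp_force: 0.0
```

```bash
python3 -c "
from plan import *
snap('scene');plan([])"
```

```text
t 5.7 at [0.5264 0.1602 0.058 ] yaw 91.0 F [-0.  -0.2  0.9] w 0.0
```

Call:
{"method": "jog_arm", "body": {
  "motion": "0 -0.02 0 0 0 0 0; 0 -0.04 0 0 0 0 0; 0 -0.06 0 0 0 0 0; 0 -0.08 0 0 0 0 0; 0 -0.1 0 0 0 0 0"
}}

```text
time: 6.32
tool_pos: [0.5275, 0.1094, 0.0584]
tool_rot: [0.0, 0.701, 0.713, 0.0]
contact_force: [-0.3, -0.6, -0.6]
gripper_width: -0.0
grasp_force: 0.0
```

Call:
{"method": "jog_arm", "body": {
  "motion": "0 -0.02 0 0 0 0 0; 0 -0.04 0 0 0 0 0; 0 -0.06 0 0 0 0 0; 0 -0.08 0 0 0 0 0; 0 -0.1 0 0 0 0 0"
}}

```text
time: 6.95
tool_pos: [0.5282, 0.0595, 0.0583]
tool_rot: [-0.0, 0.701, 0.713, -0.0]
contact_force: [-0.5, -0.0, -0.0]
gripper_width: 0.001
grasp_force: 0.0
```

Call:
{"method": "jog_arm", "body": {
  "motion": "0 -0.02 0 0 0 0 0; 0 -0.04 0 0 0 0 0; 0 -0.06 0 0 0 0 0; 0 -0.08 0 0 0 0 0; 0 -0.1 0 0 0 0 0"
}}

```text
time: 7.58
tool_pos: [0.5291, 0.0095, 0.0583]
tool_rot: [-0.0, 0.701, 0.713, -0.0]
contact_force: [0.3, -0.5, -1.2]
gripper_width: -0.002
grasp_force: 0.0
```

Call:
{"method": "jog_arm", "body": {
  "motion": "0 -0.02 0 0 0 0 0; 0 -0.04 0 0 0 0 0; 0 -0.06 0 0 0 0 0; 0 -0.08 0 0 0 0 0; 0 -0.1 0 0 0 0 0"
}}

```text
time: 8.2
tool_pos: [0.5299, -0.0405, 0.0583]
tool_rot: [0.0, 0.701, 0.713, -0.0]
contact_force: [-0.1, -0.4, 0.0]
gripper_width: 0.001
grasp_force: 0.0
```

Call:
{"method": "jog_arm", "body": {
  "motion": "0 -0.02 0 0 0 0 0; 0 -0.04 0 0 0 0 0; 0 -0.06 0 0 0 0 0; 0 -0.08 0 0 0 0 0; 0 -0.1 0 0 0 0 0"
}}

```text
time: 8.82
tool_pos: [0.5308, -0.0904, 0.0583]
tool_rot: [0.0, 0.701, 0.713, 0.0]
contact_force: [0.6, 0.4, -0.8]
gripper_width: 0.001
grasp_force: 0.0
```

Call:
{"method": "jog_arm", "body": {
  "motion": "0 -0.02 0 0 0 0 0; 0 -0.04 0 0 0 0 0; 0 -0.06 0 0 0 0 0; 0 -0.08 0 0 0 0 0; 0 -0.1 0 0 0 0 0"
}}

```text
time: 9.45
tool_pos: [0.5317, -0.1404, 0.0583]
tool_rot: [-0.0, 0.701, 0.713, 0.0]
contact_force: [-0.1, -0.5, -0.5]
gripper_width: -0.002
grasp_force: 0.0
```

Call:
{"method": "jog_arm", "body": {
  "motion": "0 -0.02 0 0 0 0 0; 0 -0.04 0 0 0 0 0; 0 -0.06 0 0 0 0 0; 0 -0.08 0 0 0 0 0; 0 -0.1 0 0 0 0 0"
}}

```text
time: 10.07
tool_pos: [0.5325, -0.1904, 0.0583]
tool_rot: [-0.0, 0.701, 0.713, 0.0]
contact_force: [0.4, -0.1, 0.2]
gripper_width: 0.002
grasp_force: 0.0
```

```bash
python3 - <<'E'
from plan import *
g=snap('side','s1.png');P=cloud(g);hsv=cv2.cvtColor(g['color'],cv2.COLOR_RGB2HSV)
m=((hsv[...,0]<6)|(hsv[...,0]>172))&(hsv[...,1]>130)&(hsv[...,2]>60)&(abs(P[...,0]-.53)<.03)&(P[...,2]<.08)&(P[...,2]>.045)
for i,c in enumerate(np.linspace(.123,-.141,5)):
    out=[]
    for a,b in [(4,20),(-20,-4)]:
        k=m&(P[...,1]>c+a*1e-3)&(P[...,1]<c+b*1e-3); out.append((int(k.sum()),round(float(np.median(P[k][:,2])),4) if k.any() else None))
    print(i+1,'L,R z',out)
plan([])
cv2.imwrite('pics/s1c.png',cv2.resize(g['color'][190:290,215:315,::-1],None,fx=5,fy=5,interpolation=cv2.INTER_CUBIC))
E
```

```text
1 L,R z [(0, None), (0, None)]
2 L,R z [(0, None), (0, None)]
3 L,R z [(0, None), (0, None)]
4 L,R z [(0, None), (0, None)]
5 L,R z [(3, 0.0617), (0, None)]
t 10.12 at [ 0.5326 -0.1915  0.0585] yaw 90.9 F [-0.1 -0.8  0.4] w -0.005
```

View pics/s1c.png

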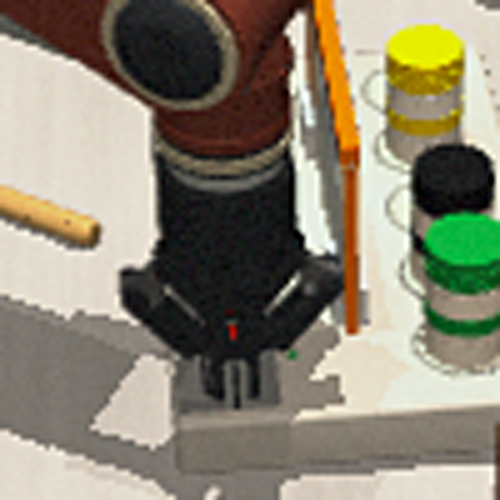

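The hand hides the rockers in the side view. I'll slide it toward the robot, staying low, to see them.

Call:
{"method": "jog_arm", "body": {
  "motion": "0 0 -0.06 -0.02 0 0 0; 0 0 -0.12 -0.04 0 0 0; 0 0 -0.18 -0.06 0 0 0; 0 0 -0.24 -0.06 0 0 0; 0 0 -0.27 -0.06 0 0 0"
}}

```text
time: 10.75
tool_pos: [0.3963, -0.192, 0.0883]
tool_rot: [0.0, 0.701, 0.713, -0.0]
contact_force: [-0.0, -0.4, -0.2]
gripper_width: -0.003
grasp_force: 0.0
```

```bash
python3 - <<'E'
from plan import *
g=snap('side','s2.png');P=cloud(g);hsv=cv2.cvtColor(g['color'],cv2.COLOR_RGB2HSV)
m=((hsv[...,0]<6)|(hsv[...,0]>172))&(hsv[...,1]>130)&(hsv[...,2]>60)&(abs(P[...,0]-.53)<.03)&(P[...,2]<.08)&(P[...,2]>.045)
for i,c in enumerate(np.linspace(.123,-.141,5)):
    out=[]
    for a,b in [(4,20),(-20,-4)]:
        k=m&(P[...,1]>c+a*1e-3)&(P[...,1]<c+b*1e-3); out.append((int(k.sum()),round(float(np.median(P[k][:,2])),4) if k.any() else None))
    print(i+1,'L,R z',out)
# target above the guard bead
plan([((.53,-.10,.24),91,0,40,2),((.604,-.011,.21),91,0,40,1),((.604,-.011,.163),91,0,40,1)])
for n in ['guard_mid','jar2_mid','jar3_mid','jar5_mid']: print(n,[(np.round(o['at'],3).tolist(),round(float(o['p']),2)) for o in place_of('side',n)[:3]])
cv2.imwrite('pics/s2c.png',cv2.resize(g['color'][190:290,215:315,::-1],None,fx=5,fy=5,interpolation=cv2.INTER_CUBIC))
E
```

```text
1 L,R z [(13, 0.0605), (28, 0.0556)]
2 L,R z [(13, 0.0613), (21, 0.0565)]
3 L,R z [(17, 0.062), (30, 0.0543)]
4 L,R z [(17, 0.0615), (29, 0.055)]
5 L,R z [(20, 0.062), (33, 0.0548)]
t 10.8 at [ 0.3954 -0.1918  0.0879] yaw 90.9 F [ 0.3  0.3 -0.8] w -0.002
40 0.018 0.027 -0.03 0 0 0; 40 0.036 0.054 -0.061 0 0 0; 40 0.054 0.082 -0.091 0 0 0; 40 0.072 0.109 -0.122 0 0 0; 40 0.09 0.136 -0.152 0 0 0
40 0.018 0.027 -0.03 0 0 0; 40 0.036 0.054 -0.061 0 0 0; 40 0.054 0.082 -0.091 0 0 0; 40 0.072 0.109 -0.122 0 0 0; 40 0.09 0.136 -0.152 0 0 0
--
40 0.035 0.03 0.012 0 0 0; 40 0.07 0.06 0.024 0 0 0; 40 0.105 0.091 0.036 0 0 0; 40 0.14 0.121 0.048 0 0 0; 40 0.175 0.151 0.06 0 0 0
--
40 0 0 0.019 0 0 0; 40 0 0 0.038 0 0 0; 40 0 0 0.056 0 0 0; 40 0 0 0.075 0 0 0; 40 0 0 0.094 0 0 0
--
guard_mid [([0.602, -0.011, 0.118], 0.94)]
jar2_mid [([0.669, 0.061, 0.089], 0.67), ([0.815, 0.134, 0.043], 0.66), ([0.671, -0.077, 0.088], 0.55)]
jar3_mid [([0.844, -0.129, 0.04], 0.7), ([0.672, -0.14, 0.086], 0.58)]
jar5_mid [([0.67, -0.079, 0.091], 0.68), ([0.539, 0.432, 0.049], 0.61), ([0.445, 0.307, 0.01], 0.49)]
```

View pics/s2c.png

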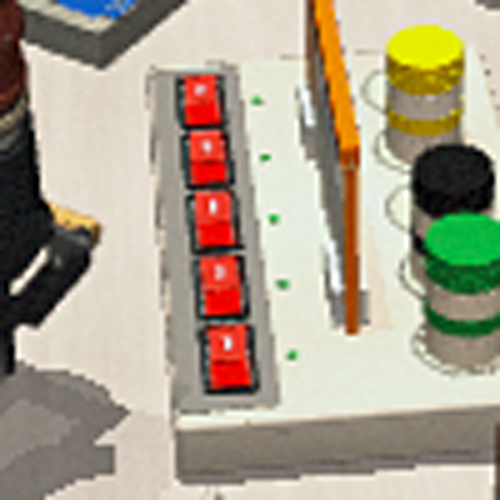

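Side crop: all five rockers at (202,100) to (228,355) have their left halves up (0.061–0.062) and right halves flat (0.055), so all are off. Now the guard bead.

Call:
{"method": "jog_arm", "body": {
  "motion": "40 0.018 0.02 -0.04 0 0 0; 40 0.036 0.05 -0.08 0 0 0; 40 0.054 0.08 -0.11 0 0 0; 40 0.072 0.109 -0.14 0 0 0; 40 0.09 0.136 -0.152 0 0 0"
}}

```text
time: 11.62
tool_pos: [0.4662, -0.1454, 0.1654]
tool_rot: [0.001, 0.701, 0.713, 0.0]
contact_force: [0.1, 0.7, 0.6]
gripper_width: 0.402
grasp_force: 0.0
```

Call:
{"method": "jog_arm", "body": {
  "motion": "40 0.018 0.027 -0.03 0 0 0; 40 0.036 0.054 -0.061 0 0 0; 40 0.054 0.082 -0.091 0 0 0; 40 0.072 0.109 -0.122 0 0 0; 40 0.09 0.136 -0.152 0 0 0"
}}

```text
time: 12.25
tool_pos: [0.5327, -0.099, 0.241]
tool_rot: [-0.0, 0.701, 0.713, -0.0]
contact_force: [0.3, 0.7, -0.2]
gripper_width: 0.4
grasp_force: 0.0
```

Call:
{"method": "jog_arm", "body": {
  "motion": "40 0.035 0.03 0.012 0 0 0; 40 0.07 0.06 0.024 0 0 0; 40 0.105 0.091 0.036 0 0 0; 40 0.14 0.121 0.048 0 0 0; 40 0.175 0.151 0.06 0 0 0"
}}

```text
time: 12.88
tool_pos: [0.6069, -0.0097, 0.2098]
tool_rot: [-0.0, 0.701, 0.713, -0.0]
contact_force: [0.3, 0.3, -0.9]
gripper_width: 0.401
grasp_force: 0.0
```

```bash
python3 - <<'E'
from plan import *
g=snap('wrist','w2.png');P=cloud(g)
m=(P[...,2]>.178)&(P[...,2]<.197)&(abs(P[...,0]-.604)<.03)&(abs(P[...,1]+.01)<.13)
q=P[m];print(len(q))
for a in (-.11,-.07,.05,.09):
    k=q[abs(q[:,1]-a)<.02]; 
    if len(k): print(a,len(k),k.min(0).round(4),k.max(0).round(4),np.median(k,0).round(4))
plan([((.604,-.011,.163),91,0,40,1)])
E
```

```text
9242
-0.11 26 [ 0.5995 -0.0928  0.1885] [ 0.6095 -0.0901  0.1908] [ 0.6074 -0.0908  0.19  ]
-0.07 1234 [ 0.597  -0.09    0.1875] [ 0.6094 -0.0501  0.1924] [ 0.6034 -0.0689  0.1902]
0.05 2260 [0.5942 0.03   0.1868] [0.6068 0.07   0.1925] [0.6005 0.0511 0.1902]
0.09 2428 [0.5931 0.07   0.1872] [0.6056 0.1055 0.1927] [0.5997 0.0887 0.1902]
t 12.93 at [ 0.6076 -0.0079  0.2088] yaw 91.1 F [-1.6  1.   0.4] w 0.401
40 -0.001 -0.001 0.018 0 0 0; 40 -0.003 -0.003 0.037 0 -0.001 0; 40 -0.004 -0.004 0.055 0 -0.001 0; 40 -0.005 -0.006 0.073 0 -0.001 0.001; 40 -0.006 -0.007 0.092 0 -0.001 0.001
--
```

View pics/w2.png

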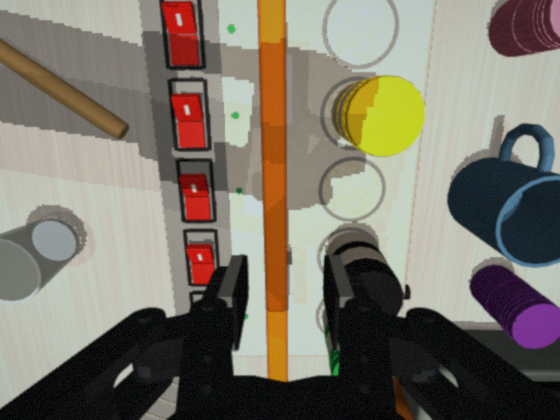

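Wrist view: the bead at x≈275 px lies between the open fingers, at world x≈0.602. I'll lower, grip and lift.

Call:
{"method": "jog_arm", "body": {
  "motion": "40 0 -0.004 0.018 0 0 0; 40 0 -0.008 0.037 0 0 0; 40 0 -0.009 0.055 0 0 0; 40 0 -0.009 0.074 0 0 0; 40 0 -0.009 0.094 0 0 0"
}}

```text
time: 13.55
tool_pos: [0.6014, -0.0113, 0.1627]
tool_rot: [0.0, 0.701, 0.713, 0.0]
contact_force: [1.6, -0.1, 1.0]
gripper_width: 0.401
grasp_force: 0.0
```

Call:
{"method": "jog_arm", "body": {
  "motion": "0 0 0 0 0 0 0; 0 0 0 0 0 0 0; 0 0 0 0 0 0 0; 0 0 0 0 0 0 0; 0 0 0 0 0 0 0"
}}

```text
time: 14.18
tool_pos: [0.6014, -0.011, 0.1632]
tool_rot: [-0.0, 0.701, 0.713, -0.0]
contact_force: [-0.1, 0.6, -3.3]
gripper_width: 0.131
grasp_force: 61.2
```

Call:
{"method": "jog_arm", "body": {
  "motion": "0 0 0 -0.02 0 0 0; 0 0 0 -0.04 0 0 0; 0 0 0 -0.06 0 0 0; 0 0 0 -0.08 0 0 0; 0 0 0 -0.1 0 0 0"
}}

```text
time: 14.8
tool_pos: [0.6015, -0.0111, 0.2143]
tool_rot: [0.0, 0.701, 0.713, 0.0]
contact_force: [-0.1, 0.5, -3.1]
gripper_width: 0.124
grasp_force: 61.2
```

Call:
{"method": "jog_arm", "body": {
  "motion": "0 0 0 -0.04 0 0 0; 0 0 0 -0.08 0 0 0; 0 0 0 -0.12 0 0 0; 0 0 0 -0.16 0 0 0; 0 0 0 -0.2 0 0 0"
}}

```text
time: 15.42
tool_pos: [0.6015, -0.011, 0.3149]
tool_rot: [0.0, 0.701, 0.713, 0.0]
contact_force: [0.3, 0.7, -3.5]
gripper_width: 0.134
grasp_force: 61.2
```

```bash
python3 - <<'E'
from plan import *
th=.4
rail=np.array([.467,-.4075]); X=np.array([.919,-.394])
# foot contact 4mm floor; guard back face touches bar (r 4mm): centre plane offset 4+3 mm from bar centre, along normal
H=.080-.004
# foot point (on centre plane) at rail x = -d :  plane dir u=(sin,cos); normal n=(cos,-sin); bar at -(.007) => n.(bar-foot)=.007
d=(.007+np.sin(th)*H)/np.cos(th)
def tcp(L,dz,dx=0): # L: distance foot->TCP along guard
    p=rail+X*(-d+L*np.sin(th)+dx); return (*p,.004+L*np.cos(th)+dz)
print('d',d)
s=state();L=float('nan')
L=.163-.05   # TCP height over foot at the grasp
A=tcp(L,.06,-.02);B=tcp(L,.004,-.004);print('A',np.round(A,3),'B',np.round(B,3))
plan([((.50,-.15,.32),80,0,0,1),((A[0],A[1],A[2]+.08),66.8,th,0,2),(A,66.8,th,0,1),(B,66.8,th,0,1)])
E
```

```text
d 0.039732215622782965
A [ 0.453 -0.401  0.168] B [ 0.467 -0.408  0.112]
t 15.43 at [ 0.6015 -0.011   0.3149] yaw 91.0 F [ 0.3  0.7 -3.5] w 0.134
0 -0.055 -0.042 -0.002 0 0 0.026; 0 -0.11 -0.083 -0.004 0 0 0.051; 0 -0.165 -0.125 -0.006 0 0 0.077; 0 -0.22 -0.166 -0.008 0 0 0.102; 0 -0.274 -0.208 -0.01 0 0 0.128
--
0 -0.051 -0.001 0.014 0.027 0.003 0.015; 0 -0.102 -0.001 0.029 0.053 0.006 0.03; 0 -0.153 -0.002 0.043 0.08 0.009 0.045; 0 -0.205 -0.002 0.058 0.106 0.012 0.061; 0 -0.256 -0.003 0.072 0.133 0.015 0.076
0 -0.051 0.008 0.012 0.027 0.003 0.015; 0 -0.102 0.016 0.025 0.053 0.006 0.03; 0 -0.153 0.024 0.037 0.08 0.009 0.045; 0 -0.204 0.032 0.05 0.106 0.012 0.061; 0 -0.255 0.039 0.062 0.133 0.015 0.076
--
0 0 0.012 0.029 0 0 0; 0 0 0.025 0.059 0 0 0; 0 0 0.037 0.088 0 0 0; 0 0 0.05 0.118 0 0 0; 0 0 0.062 0.147 0 0 0
--
0 0 0.015 0.018 0 0 0; 0 0 0.029 0.036 0 0 0; 0 0 0.044 0.054 0 0 0; 0 0 0.058 0.073 0 0 0; 0 0 0.073 0.091 0 0 0
--
```

Guard gripped at an opening of 0.13 and out of its brackets. I'll carry it to the drainer, tilting 0.4 rad on the way.

Call:
{"method": "jog_arm", "body": {
  "motion": "0 -0.055 -0.042 -0.002 0 0 0.026; 0 -0.11 -0.083 -0.004 0 0 0.051; 0 -0.165 -0.125 -0.006 0 0 0.077; 0 -0.22 -0.166 -0.008 0 0 0.102; 0 -0.274 -0.208 -0.01 0 0 0.128"
}}

```text
time: 16.05
tool_pos: [0.4991, -0.1506, 0.3192]
tool_rot: [0.0, 0.767, 0.642, 0.0]
contact_force: [1.2, -0.1, -3.4]
gripper_width: 0.127
grasp_force: 61.3
```

Call:
{"method": "jog_arm", "body": {
  "motion": "0 -0.051 -0.001 0.014 0.027 0.003 0.015; 0 -0.102 -0.001 0.029 0.053 0.006 0.03; 0 -0.153 -0.002 0.043 0.08 0.009 0.045; 0 -0.205 -0.002 0.058 0.106 0.012 0.061; 0 -0.256 -0.003 0.072 0.133 0.015 0.076"
}}

```text
time: 16.68
tool_pos: [0.4761, -0.2766, 0.2829]
tool_rot: [-0.084, 0.798, 0.594, -0.055]
contact_force: [-0.1, -0.5, -2.8]
gripper_width: 0.129
grasp_force: 61.2
```

Call:
{"method": "jog_arm", "body": {
  "motion": "0 -0.051 0.008 0.012 0.027 0.003 0.015; 0 -0.102 0.016 0.025 0.053 0.006 0.03; 0 -0.153 0.024 0.037 0.08 0.009 0.045; 0 -0.204 0.032 0.05 0.106 0.012 0.061; 0 -0.255 0.039 0.062 0.133 0.015 0.076"
}}

```text
time: 17.3
tool_pos: [0.4523, -0.4022, 0.2471]
tool_rot: [-0.166, 0.819, 0.539, -0.11]
contact_force: [-0.1, 0.1, -2.1]
gripper_width: 0.128
grasp_force: 61.3
```

Call:
{"method": "jog_arm", "body": {
  "motion": "0 0 0.012 0.029 0 0 0; 0 0 0.025 0.059 0 0 0; 0 0 0.037 0.088 0 0 0; 0 0 0.05 0.118 0 0 0; 0 0 0.062 0.147 0 0 0"
}}

```text
time: 17.92
tool_pos: [0.4519, -0.4007, 0.1658]
tool_rot: [-0.166, 0.818, 0.539, -0.11]
contact_force: [0.2, -0.8, -3.5]
gripper_width: 0.13
grasp_force: 61.3
```

```bash
python3 - <<'E'
from plan import *
g=snap('side','s3.png');snap('scene');print([np.round(o['at'],3).tolist() for o in place_of('side','guard_mid')[:2]],[np.round(o['at'],3).tolist() for o in place_of('scene','guard_mid')[:2]])
cv2.imwrite('pics/s3c.png',cv2.resize(g['color'][200:420,140:400,::-1],None,fx=2.6,fy=2.6,interpolation=cv2.INTER_CUBIC))
plan([((.467,-.408,.112),66.8,.4,0,1)])
E
```

```text
[[0.437, -0.392, 0.126]] [[0.438, -0.396, 0.121]]
t 18.12 at [ 0.4518 -0.4009  0.1666] yaw 66.8 F [ 0.6 -0.4 -2.6] w 0.129
0 0 0.015 0.017 0 0 0; 0 0 0.029 0.035 0 0 0; 0 -0.001 0.044 0.052 -0.001 0 0; 0 -0.001 0.059 0.07 -0.001 0 -0.001; 0 -0.001 0.074 0.087 -0.001 0 -0.001
--
```

View pics/s3c.png

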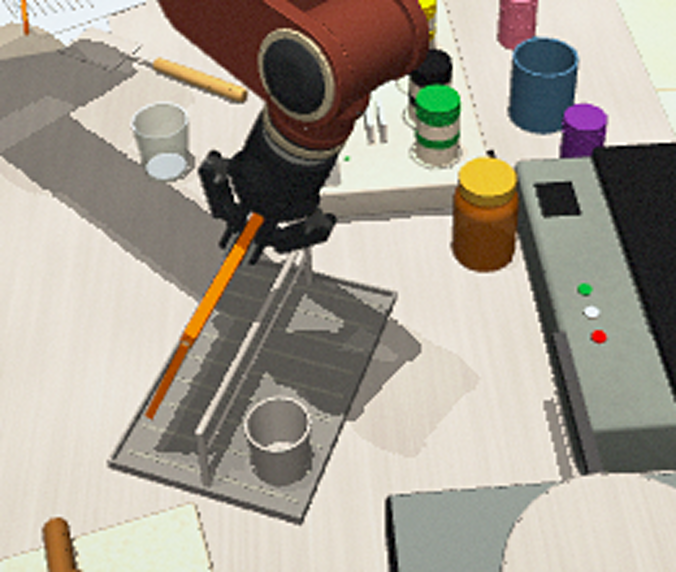

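Picture: the guard (orange bead 255,220 to 150,415) is tilted, parallel to the rail and in front of it, with the cup clear behind. I'll lower it.

Call:
{"method": "jog_arm", "body": {
  "motion": "0 0 0.015 0.017 0 0 0; 0 0 0.029 0.035 0 0 0; 0 0 0.044 0.052 0 0 0; 0 0 0.059 0.07 0 0 0; 0 0 0.073 0.086 0 0 0"
}}

```text
time: 18.75
tool_pos: [0.4674, -0.4078, 0.1119]
tool_rot: [-0.166, 0.818, 0.539, -0.11]
contact_force: [-0.7, -0.1, -3.6]
gripper_width: 0.13
grasp_force: 61.3
```

```bash
python3 - <<'E'
from plan import *
X=np.array([.919,-.394,0])
b=np.array([.467,-.408,.112])+X*.003
plan([((*b[:2],.1085),66.8,.4,0,1)])
E
```

```text
t 18.75 at [ 0.4674 -0.4078  0.1119] yaw 66.7 F [-0.7 -0.1 -3.6] w 0.13
0 0 0.002 0.001 0 0 0; 0 0 0.003 0.002 0 0 0; 0 0 0.005 0.003 -0.001 0 0; 0 -0.001 0.006 0.003 -0.001 0 -0.001; 0 -0.001 0.008 0.004 -0.001 0 -0.001
--
```

Call:
{"method": "jog_arm", "body": {
  "motion": "0 0 0.002 0.001 0 0 0; 0 0 0.003 0.002 0 0 0; 0 0 0.005 0.003 0 0 0; 0 0 0.007 0.004 0 0 0; 0 0 0.008 0.005 0 0 0"
}}

```text
time: 19.38
tool_pos: [0.4696, -0.4089, 0.1099]
tool_rot: [-0.166, 0.818, 0.539, -0.11]
contact_force: [-1.2, 0.8, 0.1]
gripper_width: 0.129
grasp_force: 61.6
```

```bash
python3 - <<'E'
from plan import *
g=snap('side','s4.png');snap('scene')
for c in ('side','scene'):
  gg=g if c=='side' else grab_frame('scene')
  print([np.round(o['at'],3).tolist() for o in place_of(c,'guard_mid')[:2]],[np.round(o['at'],3).tolist() for o in place_of(c,'guard')[:2]])
plan([])
E
```

```text
[[0.448, 0.306, 0.011]] [[0.48, -0.508, 0.003], [0.431, -0.393, 0.002]]
[[0.455, -0.404, 0.065], [0.463, -0.407, 0.078]] [[0.424, -0.387, 0.001]]
t 19.73 at [ 0.4696 -0.409   0.1097] yaw 66.7 F [-2.2  0.6  2.5] w 0.128
```

The foot is on the tray and the back on the rail: the wrist force changed sign. I'll release and back out along the tool.

Call:
{"method": "jog_arm", "body": {
  "motion": "20 0 0 0 0 0 0; 25 0 0 0 0 0 0; 30 0 0 0 0 0 0; 40 0 0 0 0 0 0; 40 0 0 0 0 0 0"
}}

```text
time: 20.35
tool_pos: [0.4699, -0.4089, 0.1092]
tool_rot: [-0.166, 0.818, 0.539, -0.11]
contact_force: [0.2, -0.3, -1.3]
gripper_width: 0.401
grasp_force: 0.0
```

Call:
{"method": "jog_arm", "body": {
  "motion": "40 0 0 -0.02 0 0 0; 40 0 0 -0.04 0 0 0; 40 0 0 -0.08 0 0 0; 40 0 0 -0.12 0 0 0; 40 0 0 -0.16 0 0 0"
}}

```text
time: 20.98
tool_pos: [0.4994, -0.4216, 0.1849]
tool_rot: [-0.165, 0.819, 0.539, -0.11]
contact_force: [0.5, 0.1, 0.2]
gripper_width: 0.4
grasp_force: 0.0
```

Call:
{"method": "jog_arm", "body": {
  "motion": "50 0.06 0 -0.04 0 0 0; 50 0.1 0 -0.08 0 0 0; 50 0.15 0 -0.12 0 0 0; 50 0.2 0 -0.16 0 0 0; 50 0.24 0 -0.2 0 0 0"
}}

```text
time: 21.6
tool_pos: [0.583, -0.3246, 0.276]
tool_rot: [-0.166, 0.818, 0.539, -0.11]
contact_force: [-0.1, 0.9, 0.4]
gripper_width: 0.498
grasp_force: 0.0
```

```bash
python3 - <<'E'
from plan import *
g=snap('side','s5.png')
cv2.imwrite('pics/s5c.png',cv2.resize(g['color'][200:420,140:400,::-1],None,fx=2.6,fy=2.6,interpolation=cv2.INTER_CUBIC))
snap('scene')
for c in ('side','scene'):
  for n in ['guard_mid','guard','beaker','jar2_mid','jar3_mid','jar5_mid']: print(c,n,[(np.round(o['at'],3).tolist(),round(float(o['p']),2)) for o in place_of(c,n)[:3]])
J=(.669,.059)
# jar grasp: TCP z so that grasp point ~ lid/body height .105
plan([((.60,-.1,.30),85,0,90,2),((.669,.059,.20),91,0,90,1)])
E
```

```text
side guard_mid []
side guard [([0.43, -0.398, 0.002], 0.84)]
side beaker [([0.482, -0.51, 0.0], 0.83), ([0.43, -0.395, 0.006], 0.73)]
side jar2_mid [([0.817, 0.133, 0.043], 0.51)]
side jar3_mid [([0.846, -0.131, 0.041], 0.81), ([0.672, -0.144, 0.085], 0.59)]
side jar5_mid [([0.67, -0.076, 0.091], 0.43), ([0.525, 0.117, 0.056], 0.27)]
scene guard_mid [([0.457, -0.402, 0.069], 0.9), ([0.542, 0.435, 0.05], 0.26)]
scene guard [([0.425, -0.386, 0.0], 0.9)]
scene beaker [([0.48, -0.51, 0.002], 0.73)]
scene jar2_mid [([0.814, 0.132, 0.042], 0.91), ([0.668, 0.059, 0.089], 0.8)]
scene jar3_mid [([0.848, -0.132, 0.041], 0.9)]
scene jar5_mid [([0.67, -0.072, 0.085], 0.9), ([0.54, 0.433, 0.05], 0.66)]
t 22.3 at [ 0.5815 -0.3264  0.2746] yaw 66.7 F [-0.4  0.8  0.5] w 0.496
90 0.043 -0.015 0.001 -0.027 -0.004 -0.021; 90 0.086 -0.031 0.002 -0.053 -0.008 -0.042; 90 0.129 -0.046 0.003 -0.08 -0.013 -0.063; 90 0.172 -0.061 0.004 -0.106 -0.017 -0.084; 90 0.215 -0.077 0.005 -0.133 -0.021 -0.105
90 0.045 -0.008 -0.003 -0.027 -0.004 -0.021; 90 0.09 -0.016 -0.006 -0.053 -0.008 -0.042; 90 0.135 -0.025 -0.008 -0.08 -0.013 -0.063; 90 0.18 -0.033 -0.011 -0.106 -0.017 -0.084; 90 0.224 -0.041 -0.014 -0.133 -0.021 -0.105
--
90 0.066 0.022 0.04 0 0 -0.014; 90 0.132 0.044 0.08 0 0 -0.028; 90 0.197 0.066 0.12 0 0 -0.042; 90 0.263 0.088 0.16 0 0 -0.056; 90 0.329 0.11 0.2 0 0 -0.07
--
```

View pics/s5c.png

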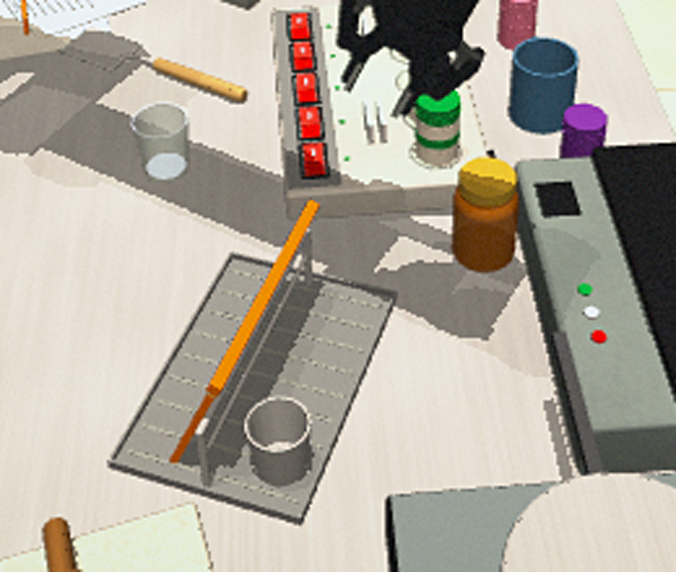

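The guard rests on the rail (bead 315,205 to 213,390), its foot in the tray in front, and the cup is undisturbed. Next is the yellow jar.

Call:
{"method": "jog_arm", "body": {
  "motion": "90 0.043 -0.015 0.001 -0.027 -0.004 -0.021; 90 0.086 -0.031 0.002 -0.053 -0.008 -0.042; 90 0.129 -0.046 0.003 -0.08 -0.013 -0.063; 90 0.172 -0.061 0.004 -0.106 -0.017 -0.084; 90 0.215 -0.077 0.005 -0.133 -0.021 -0.105"
}}

```text
time: 22.92
tool_pos: [0.5907, -0.2123, 0.2876]
tool_rot: [-0.083, 0.784, 0.613, -0.055]
contact_force: [-0.5, 0.3, -0.1]
gripper_width: 0.899
grasp_force: 0.0
```

Call:
{"method": "jog_arm", "body": {
  "motion": "90 0.045 -0.008 -0.003 -0.027 -0.004 -0.021; 90 0.09 -0.016 -0.006 -0.053 -0.008 -0.042; 90 0.135 -0.025 -0.008 -0.08 -0.013 -0.063; 90 0.18 -0.033 -0.011 -0.106 -0.017 -0.084; 90 0.224 -0.041 -0.014 -0.133 -0.021 -0.105"
}}

```text
time: 23.55
tool_pos: [0.6, -0.0989, 0.3002]
tool_rot: [0.002, 0.737, 0.676, 0.001]
contact_force: [-0.3, 0.3, -0.2]
gripper_width: 0.9
grasp_force: 0.0
```

Call:
{"method": "jog_arm", "body": {
  "motion": "90 0.066 0.022 0.04 0 0 -0.014; 90 0.132 0.044 0.08 0 0 -0.028; 90 0.197 0.066 0.12 0 0 -0.042; 90 0.263 0.088 0.16 0 0 -0.056; 90 0.329 0.11 0.2 0 0 -0.07"
}}

```text
time: 24.18
tool_pos: [0.6694, 0.0607, 0.1995]
tool_rot: [0.001, 0.7, 0.714, 0.001]
contact_force: [0.4, 0.5, 0.1]
gripper_width: 0.904
grasp_force: 0.0
```

```bash
cat >> plan.py <<'E'
HS={2:(22,35),3:(45,85),5:None}
def lid(n,c='scene',zr=(.12,.145),box=(.5,.8,-.25,.25)):
    """lid-top centre by colour and height"""
    g=grab_frame(c);P=cloud(g);h=cv2.cvtColor(g['color'],cv2.COLOR_RGB2HSV);x,y,z=P[...,0],P[...,1],P[...,2]
    m=(z>zr[0])&(z<zr[1])&(x>box[0])&(x<box[1])&(y>box[2])&(y<box[3])
    m&=((h[...,0]>HS[n][0])&(h[...,0]<HS[n][1])&(h[...,1]>120)) if HS[n] else (h[...,2]<70)
    q=P[m]
    if len(q)<15: print('lid',n,c,len(q)); return
    (a,b),r=cv2.minEnclosingCircle(q[:,:2].astype(np.float32)); print('lid',n,c,len(q),'circle',round(a,4),round(b,4),'r',round(r,4),'z',np.median(q[:,2]).round(4))
E
python3 - <<'E'
from plan import *
lid(2,'wrist',(.127,.14));lid(2,'scene',(.127,.14))
for c in('side','scene'):
  for n in ['jar3_mid','jar5_mid']: print(c,n,[(np.round(o['at'],3).tolist(),round(float(o['p']),2)) for o in place_of(c,n)[:3]])
plan([((.669,.059,.078),91,0,90,2)])
E
```

```text
lid 2 wrist 4090 circle 0.6782 0.0097 r 0.0724 z 0.1303
lid 2 scene 7
side jar3_mid [([0.846, -0.131, 0.041], 0.81), ([0.672, -0.144, 0.085], 0.59)]
side jar5_mid [([0.67, -0.076, 0.091], 0.43), ([0.525, 0.117, 0.056], 0.27)]
scene jar3_mid [([0.844, -0.132, 0.041], 0.87), ([0.524, 0.115, 0.054], 0.4)]
scene jar5_mid [([0.672, -0.073, 0.086], 0.6)]
t 24.48 at [0.6693 0.0585 0.2011] yaw 91.0 F [-0.3 -0.4  0.5] w 0.898
90 0 0 0.025 0 0 0; 90 0 0 0.049 0 0 0; 90 0 0 0.074 0.001 0 0; 90 0.001 -0.001 0.098 0.001 0 0; 90 0.001 -0.001 0.123 0.001 0 0
90 0 0 0.025 0 0 0; 90 0 0 0.049 0 0 0; 90 0 0 0.074 0.001 0 0; 90 0 0 0.098 0.001 0 0; 90 0.001 -0.001 0.123 0.001 0 0
--
```

Both views agree with the plan, so I'll lower over yellow, grip and lift.

Call:
{"method": "jog_arm", "body": {
  "motion": "90 0 0 0.025 0 0 0; 90 0 0 0.049 0 0 0; 90 0 0 0.074 0 0 0; 90 0 0 0.098 0 0 0; 90 0 0 0.123 0 0 0"
}}

```text
time: 25.1
tool_pos: [0.669, 0.059, 0.1373]
tool_rot: [0.001, 0.701, 0.714, 0.0]
contact_force: [-0.2, 0.1, 0.6]
gripper_width: 0.895
grasp_force: 0.0
```

Call:
{"method": "jog_arm", "body": {
  "motion": "90 0 0 0.025 0 0 0; 90 0 0 0.049 0 0 0; 90 0 0 0.074 0 0 0; 90 0 0 0.098 0 0 0; 90 0 0 0.121 0 0 0"
}}

```text
time: 25.72
tool_pos: [0.6692, 0.059, 0.0772]
tool_rot: [0.001, 0.701, 0.714, 0.0]
contact_force: [-0.3, 0.0, 1.0]
gripper_width: 0.898
grasp_force: 0.0
```

Call:
{"method": "jog_arm", "body": {
  "motion": "30 0 0 0 0 0 0; 30 0 0 0 0 0 0; 0 0 0 0 0 0 0; 0 0 0 0 0 0 0; 0 0 0 0 0 0 0"
}}

```text
time: 26.35
tool_pos: [0.6692, 0.059, 0.078]
tool_rot: [0.001, 0.701, 0.714, 0.0]
contact_force: [-0.1, -0.4, -1.8]
gripper_width: 0.575
grasp_force: 62.1
```

Call:
{"method": "jog_arm", "body": {
  "motion": "0 0 0 -0.05 0 0 0; 0 0 0 -0.1 0 0 0; 0 0 0 -0.15 0 0 0; 0 0 0 -0.2 0 0 0; 0 0 0 -0.25 0 0 0"
}}

```text
time: 26.98
tool_pos: [0.6688, 0.059, 0.2035]
tool_rot: [0.001, 0.701, 0.714, 0.0]
contact_force: [-0.1, -0.3, -3.2]
gripper_width: 0.572
grasp_force: 62.5
```

```bash
python3 - <<'E'
from plan import *
grab_frame('scene')
print([(np.round(o['at'],3).tolist(),round(float(o['p']),2)) for o in place_of('scene','jar2_mid')[:3]])
plan([((.4282,.4157,.2),98,0,0,2),((.4282,.4157,.09),98,0,0,1)])
E
```

```text
[([0.813, 0.136, 0.042], 0.78), ([0.67, 0.062, 0.218], 0.73)]
t 27.07 at [0.671  0.059  0.2071] yaw 91.0 F [ 0.3  0.4 -2.9] w 0.571
0 0.072 -0.047 0.001 0.001 0 -0.008; 0 0.144 -0.095 0.002 0.001 0 -0.016; 0 0.217 -0.142 0.003 0.002 0 -0.024; 0 0.289 -0.189 0.004 0.002 0 -0.032; 0 0.361 -0.236 0.005 0.003 0 -0.04
0 0.075 -0.043 0.001 0.001 0 -0.008; 0 0.15 -0.086 0.002 0.001 0 -0.016; 0 0.225 -0.128 0.004 0.002 0 -0.024; 0 0.3 -0.171 0.005 0.002 0 -0.032; 0 0.375 -0.214 0.006 0.003 0 -0.04
--
0 0 0 0.044 0 0 0; 0 0 0 0.088 0 0 0; 0 0 0 0.132 0 0 0; 0 0 0 0.176 0 0 0; 0 0 0 0.22 0 0 0
--
```

Call:
{"method": "jog_arm", "body": {
  "motion": "0 0.072 -0.047 0 0 0 -0.008; 0 0.144 -0.095 0 0 0 -0.016; 0 0.217 -0.142 0 0 0 -0.024; 0 0.289 -0.189 0 0 0 -0.032; 0 0.361 -0.236 0 0 0 -0.04"
}}

```text
time: 27.7
tool_pos: [0.5463, 0.2382, 0.201]
tool_rot: [0.0, 0.679, 0.734, -0.001]
contact_force: [0.7, 0.4, -2.7]
gripper_width: 0.568
grasp_force: 62.9
```

Call:
{"method": "jog_arm", "body": {
  "motion": "0 0.075 -0.043 0 0 0 -0.008; 0 0.15 -0.086 0 0 0 -0.016; 0 0.225 -0.128 0 0 0 -0.024; 0 0.3 -0.171 0 0 0 -0.032; 0 0.375 -0.214 0 0 0 -0.04"
}}

```text
time: 28.32
tool_pos: [0.425, 0.4166, 0.2007]
tool_rot: [0.001, 0.656, 0.754, -0.001]
contact_force: [0.1, 1.3, -2.7]
gripper_width: 0.57
grasp_force: 62.9
```

Call:
{"method": "jog_arm", "body": {
  "motion": "0 0 0 0.044 0 0 0; 0 0 0 0.088 0 0 0; 0 0 0 0.132 0 0 0; 0 0 0 0.176 0 0 0; 0 0 0 0.22 0 0 0"
}}

```text
time: 28.95
tool_pos: [0.4263, 0.4142, 0.0894]
tool_rot: [0.001, 0.657, 0.754, -0.001]
contact_force: [-0.5, -0.2, -2.4]
gripper_width: 0.569
grasp_force: 63.0
```

```bash
python3 - <<'E'
from plan import *
g=snap('scene','c6.png');snap('side')
for c in('side','scene'):
  print([(np.round(o['at'],3).tolist(),round(float(o['p']),2)) for o in place_of(c,'jar2_mid')[:3]],[(np.round(o['at'],3).tolist(),round(float(o['p']),2)) for o in place_of(c,'ref_mid')[:2]])
  print([np.round(o['at'],3).tolist() for o in place_of(c,'pocket2')])
cv2.imwrite('pics/c6c.png',cv2.resize(g['color'][90:240,280:440,::-1],None,fx=3.7,fy=3.7,interpolation=cv2.INTER_CUBIC))
plan([((.4282,.4157,.037),98,0,0,1)])
E
```

```text
[([0.815, 0.134, 0.046], 0.86), ([0.428, 0.411, 0.096], 0.64)] [([0.539, 0.431, 0.047], 0.82)]
[[0.474, 0.486, 0.009], [0.446, 0.305, 0.013], [0.38, 0.352, 0.011], [0.496, 0.366, 0.009], [0.432, 0.416, 0.012]]
[([0.428, 0.413, 0.103], 0.72), ([0.815, 0.134, 0.041], 0.67)] [([0.544, 0.436, 0.046], 0.58)]
[[0.445, 0.304, 0.009], [0.384, 0.349, 0.011], [0.479, 0.478, 0.007], [0.426, 0.417, 0.007], [0.489, 0.365, 0.005], [0.455, -0.405, 0.067]]
t 29.35 at [0.4274 0.4162 0.0936] yaw 97.9 F [-0.1  0.2 -3.1] w 0.574
0 0 0 0.023 0 0 0; 0 0 0 0.045 0.001 0 0; 0 -0.001 0.001 0.068 0.001 0 -0.001; 0 -0.001 0.001 0.091 0.002 0 -0.001; 0 -0.001 0.001 0.113 0.002 0 -0.001
--
```

View pics/c6c.png

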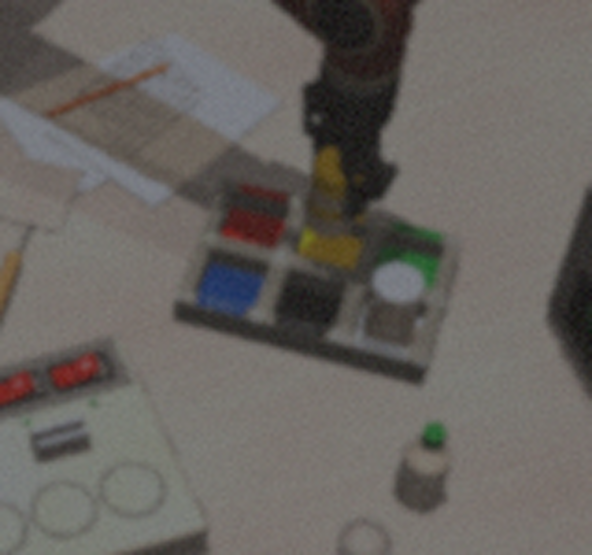

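Crop: the yellow jar hangs over the yellow pocket (330,245), with the white-lidded jar (398,285) clear. I'll insert it.

Call:
{"method": "jog_arm", "body": {
  "motion": "0 0.004 0.003 0.02 0 0 0; 0 0.004 0.003 0.045 0 0 0; 0 0.004 0.003 0.068 0 0 0; 0 0.004 0.003 0.091 0 0 0; 0 0.004 0.003 0.112 0 0 0"
}}

```text
time: 29.98
tool_pos: [0.4275, 0.4178, 0.0356]
tool_rot: [0.0, 0.657, 0.754, -0.001]
contact_force: [-19.2, -9.6, 44.0]
gripper_width: 0.572
grasp_force: 67.6
```

```bash
python3 - <<'E'
from plan import *
snap('side')
print([(np.round(o['at'],3).tolist(),round(float(o['p']),2)) for o in place_of('side','jar2_mid')[:3]])
plan([])
E
```

```text
[([0.43, 0.414, 0.047], 0.79), ([0.818, 0.132, 0.044], 0.7)]
t 30.07 at [0.4279 0.4181 0.036 ] yaw 97.9 F [ 0.9  0.6 -2.3] w 0.576
```

Call:
{"method": "jog_arm", "body": {
  "motion": "62 0 0 0 0 0 0; 66 0 0 0 0 0 0; 75 0 0 0 0 0 0; 75 0 0 0 0 0 0; 75 0 0 0 0 0 0"
}}

```text
time: 30.7
tool_pos: [0.428, 0.418, 0.0364]
tool_rot: [0.001, 0.657, 0.754, 0.0]
contact_force: [-0.6, 0.3, 1.2]
gripper_width: 0.754
grasp_force: 0.0
```

Call:
{"method": "jog_arm", "body": {
  "motion": "75 0 0 -0.05 0 0 0; 75 0 0 -0.12 0 0 0; 75 0 0 -0.2 0 0 0; 75 0 0 -0.28 0 0 0; 75 0 0 -0.36 0 0 0"
}}

```text
time: 31.32
tool_pos: [0.4275, 0.418, 0.2177]
tool_rot: [0.001, 0.657, 0.754, 0.0]
contact_force: [0.4, 0.2, -0.1]
gripper_width: 0.75
grasp_force: 0.0
```

```bash
cat >> plan.py <<'E'
def look(names,cams=('side','scene')):
    for c in cams:
        grab_frame(c)
        for n in names: print(c,n,[(np.round(o['at'],3).tolist(),round(float(o['p']),2)) for o in place_of(c,n)[:3]])
E
python3 - <<'E'
from plan import *
look(['jar2_mid','jar3_mid','jar5_mid','ref_mid'])
plan([((.64,.1,.25),91,0,90,2),((.671,-.142,.20),91,0,90,1),((.671,-.142,.078),91,0,90,2)])
E
```

```text
side jar2_mid [([0.815, 0.136, 0.044], 0.88), ([0.429, 0.416, 0.051], 0.69), ([0.464, -0.407, -0.004], 0.34)]
side jar3_mid [([0.672, -0.142, 0.088], 0.73), ([0.846, -0.131, 0.043], 0.65)]
side jar5_mid [([0.669, -0.076, 0.09], 0.77), ([0.67, -0.142, 0.086], 0.62), ([0.476, 0.482, 0.011], 0.25)]
side ref_mid [([0.54, 0.429, 0.046], 0.75)]
scene jar2_mid [([0.432, 0.421, 0.049], 0.81), ([0.817, 0.133, 0.042], 0.53)]
scene jar3_mid [([0.842, -0.133, 0.039], 0.74), ([0.669, -0.142, 0.088], 0.67), ([0.543, 0.437, 0.045], 0.22)]
scene jar5_mid [([0.671, -0.072, 0.086], 0.71)]
scene ref_mid [([0.546, 0.435, 0.051], 0.86), ([0.67, -0.071, 0.086], 0.7)]
t 31.82 at [0.4271 0.4177 0.2146] yaw 97.9 F [-0.6  0.4  0.3] w 0.749
90 -0.069 0.033 -0.007 0 0 0.008; 90 -0.138 0.067 -0.014 0 0 0.016; 90 -0.206 0.1 -0.021 0 0 0.024; 90 -0.275 0.134 -0.028 0 0.001 0.032; 90 -0.344 0.167 -0.035 0 0.001 0.04
90 -0.067 0.038 -0.007 0 0 0.008; 90 -0.133 0.075 -0.014 0 0 0.016; 90 -0.2 0.113 -0.021 0 0 0.024; 90 -0.267 0.15 -0.028 0 0.001 0.032; 90 -0.333 0.188 -0.035 0 0.001 0.04
--
90 -0.097 0.011 0.02 0 0 0; 90 -0.194 0.021 0.04 0 0 0; 90 -0.291 0.032 0.06 0 0 0; 90 -0.388 0.043 0.08 0 0 0; 90 -0.485 0.054 0.1 0 0 0
--
90 0 0 0.024 0 0 0; 90 0 0 0.049 0 0 0; 90 0 0 0.073 0 0 0; 90 0 0 0.098 0 0 0; 90 0 0 0.122 0 0 0
90 0 0 0.024 0 0 0; 90 0 0 0.049 0 0 0; 90 0 0 0.073 0 0 0; 90 0 0 0.098 0 0 0; 90 0 0 0.122 0 0 0
--
```

Yellow is in pocket 2. Next, the green jar.

Call:
{"method": "jog_arm", "body": {
  "motion": "90 -0.069 0.033 -0.007 0 0 0.008; 90 -0.138 0.067 -0.014 0 0 0.016; 90 -0.206 0.1 -0.021 0 0 0.024; 90 -0.275 0.134 -0.028 0 0 0.032; 90 -0.344 0.167 -0.035 0 0 0.04"
}}

```text
time: 32.45
tool_pos: [0.5344, 0.2581, 0.2334]
tool_rot: [0.0, 0.679, 0.734, -0.0]
contact_force: [1.0, -0.0, -0.6]
gripper_width: 0.906
grasp_force: 0.0
```

Call:
{"method": "jog_arm", "body": {
  "motion": "90 -0.067 0.038 -0.007 0 0 0.008; 90 -0.133 0.075 -0.014 0 0 0.016; 90 -0.2 0.113 -0.021 0 0 0.024; 90 -0.267 0.15 -0.028 0 0 0.032; 90 -0.333 0.188 -0.035 0 0 0.04"
}}

```text
time: 33.08
tool_pos: [0.6411, 0.0995, 0.2511]
tool_rot: [0.0, 0.701, 0.713, -0.0]
contact_force: [0.6, 0.7, -0.3]
gripper_width: 0.9
grasp_force: 0.0
```

Call:
{"method": "jog_arm", "body": {
  "motion": "90 -0.097 0.011 0.02 0 0 0; 90 -0.194 0.021 0.04 0 0 0; 90 -0.291 0.032 0.06 0 0 0; 90 -0.388 0.043 0.08 0 0 0; 90 -0.485 0.054 0.1 0 0 0"
}}

```text
time: 33.7
tool_pos: [0.672, -0.1428, 0.2008]
tool_rot: [0.0, 0.701, 0.714, 0.0]
contact_force: [-0.4, 0.6, 1.2]
gripper_width: 0.899
grasp_force: 0.0
```

```bash
python3 - <<'E'
from plan import *
look(['jar2_mid','jar3_mid','jar5_mid'])
plan([((.671,-.142,.078),91,0,90,2)])
E
```

```text
side jar2_mid [([0.431, 0.417, 0.048], 0.61)]
side jar3_mid [([0.67, -0.144, 0.088], 0.88), ([0.844, -0.131, 0.041], 0.64), ([0.466, -0.404, 0.082], 0.27)]
side jar5_mid [([0.67, -0.079, 0.092], 0.84)]
scene jar2_mid [([0.813, 0.131, 0.042], 0.58), ([0.431, 0.417, 0.052], 0.55), ([0.466, -0.409, -0.001], 0.51)]
scene jar3_mid [([0.844, -0.132, 0.04], 0.91), ([0.672, -0.142, 0.088], 0.83)]
scene jar5_mid [([0.671, -0.069, 0.089], 0.74), ([0.443, 0.301, 0.006], 0.64)]
t 34.1 at [ 0.6724 -0.14    0.2025] yaw 91.1 F [ 0.   0.6 -0.5] w 0.9
90 0 0 0.025 0 0 0; 90 -0.001 -0.001 0.05 0 0 0; 90 -0.001 -0.001 0.075 0 0 0; 90 -0.002 -0.001 0.1 0.001 0 0.001; 90 -0.002 -0.002 0.125 0.001 0 0.001
90 0 0 0.025 0 0 0; 90 -0.001 -0.001 0.05 0 0 0; 90 -0.001 -0.001 0.075 0 0 0; 90 -0.002 -0.001 0.1 0.001 0 0.001; 90 -0.002 -0.002 0.125 0.001 0 0.001
--
```

Call:
{"method": "jog_arm", "body": {
  "motion": "90 0 0 0.025 0 0 0; 90 0 0 0.049 0 0 0; 90 -0.002 0 0.074 0 0 0; 90 -0.002 0 0.098 0 0 0; 90 -0.002 0 0.123 0 0 0"
}}

```text
time: 34.72
tool_pos: [0.6722, -0.1424, 0.1395]
tool_rot: [0.001, 0.701, 0.713, 0.0]
contact_force: [-0.0, 0.3, 0.3]
gripper_width: 0.906
grasp_force: 0.0
```

Call:
{"method": "jog_arm", "body": {
  "motion": "90 0 0 0.025 0 0 0; 90 0 0 0.049 0 0 0; 90 0 0 0.074 0 0 0; 90 0 0 0.098 0 0 0; 90 0 0 0.123 0 0 0"
}}

```text
time: 35.35
tool_pos: [0.6725, -0.1424, 0.0784]
tool_rot: [0.001, 0.701, 0.714, 0.0]
contact_force: [-0.3, -0.3, 0.4]
gripper_width: 0.904
grasp_force: 0.0
```

Call:
{"method": "jog_arm", "body": {
  "motion": "30 0 0 0 0 0 0; 30 0 0 0 0 0 0; 0 0 0 0 0 0 0; 0 0 0 0 0 0 0; 0 0 0 0 0 0 0"
}}

```text
time: 35.98
tool_pos: [0.6723, -0.1424, 0.0791]
tool_rot: [0.001, 0.701, 0.714, 0.0]
contact_force: [0.3, 0.3, -1.7]
gripper_width: 0.572
grasp_force: 62.1
```

Call:
{"method": "jog_arm", "body": {
  "motion": "0 0 0 -0.05 0 0 0; 0 0 0 -0.1 0 0 0; 0 0 0 -0.15 0 0 0; 0 0 0 -0.2 0 0 0; 0 0 0 -0.25 0 0 0"
}}

```text
time: 36.6
tool_pos: [0.6721, -0.1423, 0.2048]
tool_rot: [0.001, 0.701, 0.714, 0.0]
contact_force: [0.1, 0.0, -2.9]
gripper_width: 0.569
grasp_force: 62.4
```

```bash
python3 - <<'E'
from plan import *
look(['jar3_mid'],['scene'])
plan([((.60,.15,.22),95,0,0,2),((.476,.48,.2),98,0,0,2),((.476,.48,.092),98,0,0,1)])
E
```

```text
scene jar3_mid [([0.669, -0.142, 0.214], 0.73), ([0.844, -0.135, 0.041], 0.56), ([0.53, -0.147, 0.053], 0.42)]
t 36.7 at [ 0.6741 -0.1429  0.2084] yaw 91.0 F [-0.2 -0.1 -2. ] w 0.575
0 0.059 -0.014 -0.003 0.001 0 -0.005; 0 0.118 -0.027 -0.005 0.001 0 -0.009; 0 0.177 -0.041 -0.008 0.002 0.001 -0.014; 0 0.235 -0.055 -0.01 0.002 0.001 -0.018; 0 0.294 -0.069 -0.013 0.003 0.001 -0.023
0 0.059 -0.012 -0.002 0.001 0 -0.005; 0 0.119 -0.023 -0.005 0.001 0 -0.009; 0 0.178 -0.035 -0.007 0.002 0.001 -0.014; 0 0.237 -0.047 -0.01 0.002 0.001 -0.018; 0 0.296 -0.059 -0.012 0.003 0.001 -0.023
--
0 0.068 -0.019 0.004 0 0 -0.003; 0 0.136 -0.038 0.008 0 0 -0.007; 0 0.204 -0.057 0.012 0 0 -0.01; 0 0.272 -0.076 0.016 0 0 -0.014; 0 0.34 -0.095 0.02 0 0 -0.017
0 0.068 -0.017 0.004 0 0 -0.003; 0 0.137 -0.034 0.008 0 0 -0.007; 0 0.205 -0.052 0.012 0 0 -0.01; 0 0.274 -0.069 0.016 0 0 -0.014; 0 0.342 -0.086 0.02 0 0 -0.017
--
0 0 0 0.043 0 0 0; 0 0 0 0.086 0 0 0; 0 0 0 0.13 0 0 0; 0 0 0 0.173 0 0 0; 0 0 0 0.216 0 0 0
--
```

Call:
{"method": "jog_arm", "body": {
  "motion": "0 0.059 -0.014 -0.003 0 0 -0.005; 0 0.118 -0.027 -0.006 0 0 -0.009; 0 0.177 -0.041 -0.01 0 0 -0.014; 0 0.235 -0.055 -0.014 0 0 -0.018; 0 0.294 -0.067 -0.017 0 0 -0.023"
}}

```text
time: 37.33
tool_pos: [0.6351, 0.005, 0.2108]
tool_rot: [-0.0, 0.688, 0.726, -0.0]
contact_force: [-0.6, -0.3, -2.4]
gripper_width: 0.571
grasp_force: 62.6
```

Call:
{"method": "jog_arm", "body": {
  "motion": "0 0.059 -0.012 -0.002 0 0 -0.005; 0 0.119 -0.023 -0.005 0 0 -0.009; 0 0.178 -0.035 -0.007 0 0 -0.014; 0 0.237 -0.047 -0.01 0 0 -0.018; 0 0.296 -0.057 -0.012 0 0 -0.023"
}}

```text
time: 37.95
tool_pos: [0.5989, 0.1512, 0.2167]
tool_rot: [0.0, 0.676, 0.737, -0.0]
contact_force: [0.8, -0.4, -1.8]
gripper_width: 0.571
grasp_force: 62.6
```

Call:
{"method": "jog_arm", "body": {
  "motion": "0 0.068 -0.019 0.004 0 0 -0.003; 0 0.136 -0.038 0.008 0 0 -0.007; 0 0.204 -0.057 0.012 0 0 -0.01; 0 0.272 -0.076 0.016 0 0 -0.014; 0 0.34 -0.095 0.02 0 0 -0.017"
}}

```text
time: 38.58
tool_pos: [0.5366, 0.3163, 0.2063]
tool_rot: [0.0, 0.666, 0.746, -0.001]
contact_force: [0.7, -0.1, -2.0]
gripper_width: 0.575
grasp_force: 62.6
```

Call:
{"method": "jog_arm", "body": {
  "motion": "0 0.068 -0.017 0.004 0 0 -0.003; 0 0.137 -0.034 0.008 0 0 -0.007; 0 0.205 -0.052 0.012 0 0 -0.01; 0 0.274 -0.069 0.016 0 0 -0.014; 0 0.342 -0.086 0.02 0 0 -0.017"
}}

```text
time: 39.2
tool_pos: [0.4747, 0.4812, 0.196]
tool_rot: [0.001, 0.657, 0.754, -0.001]
contact_force: [-0.1, 0.2, -1.8]
gripper_width: 0.575
grasp_force: 62.6
```

Call:
{"method": "jog_arm", "body": {
  "motion": "0 0 0 0.043 0 0 0; 0 0 0 0.086 0 0 0; 0 0 0 0.13 0 0 0; 0 0 0 0.173 0 0 0; 0 0 0 0.216 0 0 0"
}}

```text
time: 39.83
tool_pos: [0.476, 0.4799, 0.0882]
tool_rot: [0.001, 0.657, 0.754, -0.0]
contact_force: [0.0, -0.3, -1.6]
gripper_width: 0.574
grasp_force: 62.6
```

```bash
python3 - <<'E'
from plan import *
look(['jar3_mid','jar2_mid','jar5_mid'])
plan([((.476,.48,.0375),98,0,0,1)])
E
```

```text
side jar3_mid [([0.846, -0.131, 0.042], 0.89), ([0.43, 0.415, 0.011], 0.55)]
side jar2_mid [([0.813, 0.134, 0.043], 0.61), ([0.43, 0.417, 0.049], 0.6), ([0.447, 0.305, 0.014], 0.58)]
side jar5_mid [([0.669, -0.076, 0.09], 0.85), ([0.463, -0.409, 0.001], 0.34)]
scene jar3_mid [([0.844, -0.134, 0.041], 0.81), ([0.475, 0.483, 0.101], 0.7)]
scene jar2_mid [([0.819, 0.135, 0.042], 0.8), ([0.43, 0.419, 0.051], 0.51), ([0.457, -0.402, 0.065], 0.48)]
scene jar5_mid [([0.464, -0.41, -0.001], 0.74), ([0.672, -0.073, 0.087], 0.59)]
t 40.23 at [0.4767 0.4812 0.0916] yaw 97.9 F [-0.1  0.5 -2.6] w 0.573
0 0 0 0.022 0 0 0; 0 -0.001 -0.001 0.043 0.001 0 0; 0 -0.001 -0.001 0.065 0.001 0 -0.001; 0 -0.002 -0.002 0.086 0.002 0 -0.001; 0 -0.002 -0.002 0.108 0.002 0 -0.001
--
```

Call:
{"method": "jog_arm", "body": {
  "motion": "0 0 0 0.03 0 0 0; 0 0 0 0.06 0 0 0; 0 0 0 0.08 0 0 0; 0 0 0 0.095 0 0 0; 0 0 0 0.104 0 0 0"
}}

```text
time: 40.85
tool_pos: [0.4758, 0.4803, 0.0371]
tool_rot: [0.001, 0.657, 0.754, -0.0]
contact_force: [-0.3, 0.8, -2.2]
gripper_width: 0.578
grasp_force: 62.6
```

Call:
{"method": "jog_arm", "body": {
  "motion": "0 0 0 0.001 0 0 0; 0 0 0 0.002 0 0 0; 0 0 0 0.003 0 0 0; 0 0 0 0.003 0 0 0; 0 0 0 0.003 0 0 0"
}}

```text
time: 41.48
tool_pos: [0.4762, 0.4807, 0.0371]
tool_rot: [0.001, 0.657, 0.754, 0.001]
contact_force: [-0.6, -0.1, 1.9]
gripper_width: 0.572
grasp_force: 62.6
```

```bash
python3 - <<'E'
from plan import *
look(['jar3_mid'])
plan([])
E
```

```text
side jar3_mid [([0.845, -0.13, 0.04], 0.73), ([0.474, 0.476, 0.046], 0.51), ([0.43, 0.416, 0.046], 0.22)]
scene jar3_mid [([0.846, -0.13, 0.039], 0.6), ([0.475, 0.481, 0.047], 0.52)]
t 41.67 at [0.4762 0.4807 0.037 ] yaw 97.9 F [-2.  -0.9  2.6] w 0.57
```

Green is down in pocket 3. Release it and go for black.

Call:
{"method": "jog_arm", "body": {
  "motion": "62 0 0 0 0 0 0; 66 0 0 0 0 0 0; 75 0 0 0 0 0 0; 75 0 0 0 0 0 0; 75 0 0 0 0 0 0"
}}

```text
time: 42.3
tool_pos: [0.4759, 0.4805, 0.0364]
tool_rot: [0.001, 0.657, 0.754, 0.0]
contact_force: [0.3, -0.4, 0.2]
gripper_width: 0.746
grasp_force: 0.0
```

Call:
{"method": "jog_arm", "body": {
  "motion": "75 0 0 -0.05 0 0 0; 75 0 0 -0.12 0 0 0; 75 0 0 -0.2 0 0 0; 75 0 0 -0.28 0 0 0; 75 0 0 -0.36 0 0 0"
}}

```text
time: 42.92
tool_pos: [0.4756, 0.4805, 0.2177]
tool_rot: [0.001, 0.657, 0.754, 0.0]
contact_force: [0.1, 0.6, 0.4]
gripper_width: 0.75
grasp_force: 0.0
```

```bash
python3 - <<'E'
from plan import *
look(['jar2_mid','jar3_mid','jar5_mid'])
plan([((.62,.15,.25),92,0,90,2),((.67,-.075,.20),91,0,90,1)])
E
```

```text
side jar2_mid [([0.43, 0.416, 0.047], 0.74), ([0.813, 0.134, 0.042], 0.63), ([0.466, -0.406, -0.002], 0.6)]
side jar3_mid [([0.479, 0.48, 0.044], 0.67), ([0.848, -0.131, 0.04], 0.59), ([0.445, 0.303, 0.011], 0.23)]
side jar5_mid [([0.671, -0.075, 0.087], 0.91)]
scene jar2_mid [([0.431, 0.417, 0.049], 0.76), ([0.814, 0.136, 0.044], 0.69), ([0.542, 0.434, 0.049], 0.22)]
scene jar3_mid [([0.845, -0.136, 0.042], 0.69), ([0.476, 0.48, 0.044], 0.67)]
scene jar5_mid []
t 43.33 at [0.4749 0.48   0.214 ] yaw 97.9 F [ 0.1  0.3 -0.2] w 0.753
90 -0.069 0.02 -0.007 0 0 0.007; 90 -0.139 0.039 -0.014 0 0 0.014; 90 -0.208 0.059 -0.021 0 0.001 0.021; 90 -0.278 0.079 -0.028 0 0.001 0.028; 90 -0.347 0.098 -0.035 -0.001 0.001 0.034
90 -0.068 0.023 -0.007 0 0 0.007; 90 -0.137 0.046 -0.014 0 0 0.014; 90 -0.205 0.07 -0.021 0 0.001 0.021; 90 -0.273 0.093 -0.029 0 0.001 0.028; 90 -0.341 0.116 -0.036 -0.001 0.001 0.034
--
90 -0.091 0.017 0.02 0 0 0.002; 90 -0.181 0.034 0.04 0 0 0.005; 90 -0.272 0.051 0.06 0 0 0.007; 90 -0.363 0.067 0.08 0 0 0.009; 90 -0.453 0.084 0.1 0 0 0.012
--
```

Call:
{"method": "jog_arm", "body": {
  "motion": "90 -0.069 0.02 -0.007 0 0 0.007; 90 -0.139 0.039 -0.014 0 0 0.014; 90 -0.208 0.059 -0.021 0 0 0.021; 90 -0.278 0.079 -0.028 0 0 0.028; 90 -0.347 0.098 -0.035 0 0 0.034"
}}

```text
time: 43.95
tool_pos: [0.5479, 0.3141, 0.2325]
tool_rot: [0.0, 0.676, 0.737, -0.001]
contact_force: [0.5, 0.3, 0.6]
gripper_width: 0.902
grasp_force: 0.0
```

Call:
{"method": "jog_arm", "body": {
  "motion": "90 -0.068 0.023 -0.007 0 0 0.007; 90 -0.137 0.046 -0.014 0 0 0.014; 90 -0.205 0.07 -0.021 0 0 0.021; 90 -0.273 0.093 -0.029 0 0 0.028; 90 -0.341 0.116 -0.036 0 0 0.034"
}}

```text
time: 44.58
tool_pos: [0.6206, 0.1495, 0.2508]
tool_rot: [-0.0, 0.694, 0.72, -0.001]
contact_force: [-0.4, 0.2, 0.1]
gripper_width: 0.902
grasp_force: 0.0
```

Call:
{"method": "jog_arm", "body": {
  "motion": "90 -0.091 0.017 0.02 0 0 0.002; 90 -0.181 0.034 0.04 0 0 0.005; 90 -0.272 0.051 0.06 0 0 0.007; 90 -0.363 0.067 0.08 0 0 0.009; 90 -0.453 0.084 0.1 0 0 0.012"
}}

```text
time: 45.2
tool_pos: [0.6705, -0.0755, 0.2005]
tool_rot: [-0.0, 0.701, 0.713, -0.0]
contact_force: [-0.3, 0.4, -0.6]
gripper_width: 0.902
grasp_force: 0.0
```

```bash
python3 - <<'E'
from plan import *
look(['jar2_mid','jar3_mid','jar5_mid'])
plan([((.67,-.075,.078),91,0,90,2)])
E
```

```text
side jar2_mid [([0.434, 0.416, 0.048], 0.57), ([0.815, 0.131, 0.044], 0.54), ([0.53, -0.144, 0.059], 0.27)]
side jar3_mid [([0.476, 0.482, 0.045], 0.67), ([0.847, -0.13, 0.044], 0.65), ([0.47, -0.407, 0.082], 0.6)]
side jar5_mid [([0.671, -0.078, 0.09], 0.83)]
scene jar2_mid [([0.812, 0.134, 0.042], 0.58), ([0.43, 0.421, 0.049], 0.51)]
scene jar3_mid [([0.846, -0.136, 0.041], 0.82), ([0.476, 0.483, 0.047], 0.52)]
scene jar5_mid [([0.67, -0.072, 0.092], 0.67), ([0.425, -0.387, 0.002], 0.48)]
t 45.6 at [ 0.671  -0.0728  0.2027] yaw 91.1 F [-0.3  0.3 -0.1] w 0.903
90 0 0 0.025 0 0 0; 90 -0.001 0 0.05 0 0 0; 90 -0.001 -0.001 0.075 0 0 0; 90 -0.002 -0.001 0.1 0 0 0.001; 90 -0.002 -0.001 0.125 0.001 0 0.001
90 0 0 0.025 0 0 0; 90 -0.001 0 0.05 0 0 0; 90 -0.001 -0.001 0.075 0 0 0; 90 -0.002 -0.001 0.1 0 0 0.001; 90 -0.002 -0.001 0.125 0.001 0 0.001
--
```

Call:
{"method": "jog_arm", "body": {
  "motion": "90 0 0 0.025 0 0 0; 90 0 0 0.05 0 0 0; 90 0 0 0.075 0 0 0; 90 0 0 0.1 0 0 0; 90 -0.002 0 0.125 0 0 0"
}}

```text
time: 46.22
tool_pos: [0.6709, -0.0752, 0.1389]
tool_rot: [0.001, 0.701, 0.714, 0.0]
contact_force: [-0.1, -0.7, -0.3]
gripper_width: 0.895
grasp_force: 0.0
```

Call:
{"method": "jog_arm", "body": {
  "motion": "90 0 0 0.025 0 0 0; 90 0 0 0.05 0 0 0; 90 0 0 0.075 0 0 0; 90 0 0 0.1 0 0 0; 90 0 0 0.121 0 0 0"
}}

```text
time: 46.85
tool_pos: [0.671, -0.0752, 0.0786]
tool_rot: [0.001, 0.701, 0.714, 0.0]
contact_force: [-0.6, 0.8, -1.0]
gripper_width: 0.903
grasp_force: 0.0
```

Call:
{"method": "jog_arm", "body": {
  "motion": "30 0 0 0 0 0 0; 30 0 0 0 0 0 0; 0 0 0 0 0 0 0; 0 0 0 0 0 0 0; 0 0 0 0 0 0 0"
}}

```text
time: 47.48
tool_pos: [0.6712, -0.0752, 0.0797]
tool_rot: [0.001, 0.701, 0.714, 0.0]
contact_force: [-0.8, 0.1, -1.4]
gripper_width: 0.573
grasp_force: 62.1
```

Call:
{"method": "jog_arm", "body": {
  "motion": "0 0 0 -0.05 0 0 0; 0 0 0 -0.1 0 0 0; 0 0 0 -0.15 0 0 0; 0 0 0 -0.2 0 0 0; 0 0 0 -0.25 0 0 0"
}}

```text
time: 48.1
tool_pos: [0.6708, -0.0751, 0.2052]
tool_rot: [0.001, 0.701, 0.714, 0.0]
contact_force: [0.1, 0.3, -2.2]
gripper_width: 0.572
grasp_force: 62.4
```

```bash
python3 - <<'E'
from plan import *
look(['jar5_mid'],['scene'])
plan([((.4924,.368,.204),98,0,0,3),((.4924,.368,.092),98,0,0,1)])
E
```

```text
scene jar5_mid [([0.672, -0.073, 0.211], 0.56), ([0.542, 0.434, 0.05], 0.23)]
t 48.2 at [ 0.6729 -0.0755  0.2087] yaw 91.0 F [-0.3  0.1 -1.8] w 0.573
0 0.06 -0.023 0 0 0 -0.005; 0 0.119 -0.046 0.001 0.001 0 -0.011; 0 0.179 -0.069 0.001 0.001 0 -0.016; 0 0.238 -0.092 0.001 0.001 0.001 -0.022; 0 0.298 -0.115 0.002 0.002 0.001 -0.027
0 0.06 -0.021 0 0 0 -0.005; 0 0.121 -0.041 0.001 0.001 0 -0.011; 0 0.181 -0.062 0.001 0.001 0 -0.016; 0 0.242 -0.082 0.002 0.001 0.001 -0.022; 0 0.302 -0.103 0.002 0.002 0.001 -0.027
0 0.061 -0.018 0.001 0 0 -0.005; 0 0.122 -0.036 0.001 0.001 0 -0.011; 0 0.184 -0.054 0.002 0.001 0 -0.016; 0 0.245 -0.072 0.002 0.001 0.001 -0.022; 0 0.306 -0.09 0.003 0.002 0.001 -0.027
--
0 0 0 0.045 0 0 0; 0 0 0 0.09 0 0 0; 0 0 0 0.134 0 0 0; 0 0 0 0.179 0 0 0; 0 0 0 0.224 0 0 0
--
```

Call:
{"method": "jog_arm", "body": {
  "motion": "0 0.06 -0.023 0 0 0 -0.005; 0 0.119 -0.046 0 0 0 -0.011; 0 0.179 -0.068 0 0 0 -0.016; 0 0.238 -0.09 0 0 0 -0.022; 0 0.298 -0.111 0 0 0 -0.027"
}}

```text
time: 48.82
tool_pos: [0.6116, 0.0737, 0.2026]
tool_rot: [0.0, 0.686, 0.728, -0.0]
contact_force: [0.0, 0.2, -1.0]
gripper_width: 0.572
grasp_force: 62.6
```

Call:
{"method": "jog_arm", "body": {
  "motion": "0 0.06 -0.021 0 0 0 -0.005; 0 0.121 -0.041 0 0 0 -0.011; 0 0.181 -0.062 0 0 0 -0.016; 0 0.242 -0.082 0 0 0 -0.022; 0 0.302 -0.103 0 0 0 -0.027"
}}

```text
time: 49.45
tool_pos: [0.5514, 0.2213, 0.2025]
tool_rot: [0.0, 0.671, 0.741, -0.001]
contact_force: [0.0, 0.3, -2.4]
gripper_width: 0.571
grasp_force: 62.6
```

Call:
{"method": "jog_arm", "body": {
  "motion": "0 0.061 -0.018 0 0 0 -0.005; 0 0.122 -0.036 0 0 0 -0.011; 0 0.184 -0.054 0 0 0 -0.016; 0 0.245 -0.072 0 0 0 -0.022; 0 0.306 -0.09 0 0 0 -0.027"
}}

```text
time: 50.08
tool_pos: [0.4915, 0.3689, 0.2023]
tool_rot: [0.0, 0.656, 0.755, -0.001]
contact_force: [1.1, 0.7, -1.7]
gripper_width: 0.569
grasp_force: 62.6
```

Call:
{"method": "jog_arm", "body": {
  "motion": "0 0 0 0.045 0 0 0; 0 0 0 0.09 0 0 0; 0 0 0 0.134 0 0 0; 0 0 0 0.179 0 0 0; 0 0 0 0.224 0 0 0"
}}

```text
time: 50.7
tool_pos: [0.4923, 0.3679, 0.09]
tool_rot: [0.001, 0.656, 0.755, -0.0]
contact_force: [0.5, -0.9, -1.9]
gripper_width: 0.574
grasp_force: 62.6
```

```bash
python3 - <<'E'
from plan import *
look(['jar5_mid','jar2_mid','jar3_mid'])
plan([((.4924,.368,.0385),98,0,0,1)])
E
```

```text
side jar5_mid [([0.493, 0.364, 0.1], 0.87)]
side jar2_mid [([0.815, 0.132, 0.044], 0.77), ([0.432, 0.416, 0.049], 0.68)]
side jar3_mid []
scene jar5_mid [([0.494, 0.369, 0.098], 0.68)]
scene jar2_mid [([0.816, 0.134, 0.04], 0.61)]
scene jar3_mid [([0.845, -0.135, 0.038], 0.67), ([0.474, 0.482, 0.048], 0.6), ([0.541, 0.433, 0.046], 0.33)]
t 51.1 at [0.4936 0.3687 0.0935] yaw 98.0 F [-0.2 -0.5 -1.6] w 0.574
0 0 -0.001 0.022 0 0 0; 0 0 -0.001 0.044 0.001 0 0; 0 -0.001 -0.002 0.066 0.001 0 0; 0 -0.001 -0.002 0.088 0.002 0 0; 0 -0.001 -0.003 0.11 0.002 0 0
--
```

Call:
{"method": "jog_arm", "body": {
  "motion": "0 0 0 0.03 0 0 0; 0 0 0 0.06 0 0 0; 0 0 0 0.082 0 0 0; 0 0 0 0.098 0 0 0; 0 0 0 0.108 0 0 0"
}}

```text
time: 51.72
tool_pos: [0.4926, 0.3681, 0.0376]
tool_rot: [0.001, 0.656, 0.755, -0.0]
contact_force: [-9.2, -5.2, 17.9]
gripper_width: 0.573
grasp_force: 63.9
```

Call:
{"method": "jog_arm", "body": {
  "motion": "0 0 0 0.001 0 0 0; 0 0 0 0.002 0 0 0; 0 0 0 0.003 0 0 0; 0 0 0 0.003 0 0 0; 0 0 0 0.003 0 0 0"
}}

```text
time: 52.35
tool_pos: [0.4932, 0.3685, 0.0376]
tool_rot: [0.001, 0.656, 0.755, 0.001]
contact_force: [-2.9, -1.7, 4.7]
gripper_width: 0.573
grasp_force: 62.6
```

```bash
python3 - <<'E'
from plan import *
look(['jar5_mid'])
plan([])
E
```

```text
side jar5_mid [([0.494, 0.366, 0.047], 0.67), ([0.428, 0.417, 0.01], 0.41), ([0.38, 0.351, 0.007], 0.35)]
scene jar5_mid [([0.496, 0.369, 0.043], 0.49)]
t 52.55 at [0.4932 0.3685 0.0376] yaw 98.0 F [-2.7 -1.4  5.4] w 0.573
```

Call:
{"method": "jog_arm", "body": {
  "motion": "62 0 0 0 0 0 0; 66 0 0 0 0 0 0; 75 0 0 0 0 0 0; 75 0 0 0 0 0 0; 75 0 0 0 0 0 0"
}}

```text
time: 53.18
tool_pos: [0.4928, 0.3682, 0.0364]
tool_rot: [0.001, 0.656, 0.755, 0.0]
contact_force: [0.1, 0.7, 0.0]
gripper_width: 0.751
grasp_force: 0.0
```

Call:
{"method": "jog_arm", "body": {
  "motion": "75 0 0 -0.05 0 0 0; 75 0 0 -0.12 0 0 0; 75 0 0 -0.2 0 0 0; 75 0 0 -0.28 0 0 0; 75 0 0 -0.36 0 0 0"
}}

```text
time: 53.8
tool_pos: [0.4924, 0.3683, 0.2178]
tool_rot: [0.001, 0.656, 0.755, 0.0]
contact_force: [1.2, 0.3, -0.3]
gripper_width: 0.745
grasp_force: 0.0
```

Call:
{"method": "jog_arm", "body": {
  "motion": "75 -0.08 -0.02 -0.02 0 0 0; 75 -0.16 -0.04 -0.04 0 0 0; 75 -0.24 -0.06 -0.06 0 0 0; 75 -0.32 -0.08 -0.08 0 0 0; 75 -0.4 -0.1 -0.1 0 0 0"
}}

```text
time: 54.42
tool_pos: [0.4705, 0.1621, 0.267]
tool_rot: [0.001, 0.656, 0.755, 0.0]
contact_force: [-0.0, 0.5, -0.6]
gripper_width: 0.751
grasp_force: 0.0
```

Call:
{"method": "jog_arm", "body": {
  "motion": "75 0 0 0 0 0 0; 75 0 0 0 0 0 0; 75 0 0 0 0 0 0; 75 0 0 0 0 0 0; 75 0 0 0 0 0 0"
}}

```text
time: 55.05
tool_pos: [0.4707, 0.1639, 0.2663]
tool_rot: [0.001, 0.656, 0.755, -0.0]
contact_force: [-0.5, -0.3, 0.6]
gripper_width: 0.75
grasp_force: 0.0
```

```bash
python3 - <<'E'
from plan import *
look(['jar5_mid','jar2_mid','jar3_mid','ref_mid','guard_mid','beaker'])
g=snap('side'); a=g['color'][140:210,185:290,::-1]; b=snap('scene')['color'][120:260,90:420,::-1]
A=cv2.resize(a,(780,520))[:, :]; B=cv2.resize(b,(780,331))
cv2.imwrite('pics/fin.png',cv2.resize(np.vstack([A,B]),(650,590)))
plan([])
E
```

```text
side jar5_mid [([0.493, 0.368, 0.05], 0.77), ([0.482, -0.51, -0.0], 0.66)]
side jar2_mid [([0.433, 0.418, 0.048], 0.79), ([0.812, 0.134, 0.046], 0.79), ([0.494, 0.368, 0.006], 0.19)]
side jar3_mid [([0.848, -0.13, 0.041], 0.68), ([0.475, 0.482, 0.046], 0.61)]
side ref_mid [([0.539, 0.432, 0.045], 0.48)]
side guard_mid []
side beaker [([0.482, -0.51, 0.0], 0.9)]
scene jar5_mid [([0.494, 0.371, 0.045], 0.59), ([0.465, -0.407, 0.082], 0.22)]
scene jar2_mid [([0.812, 0.135, 0.043], 0.83), ([0.43, 0.421, 0.05], 0.8)]
scene jar3_mid [([0.849, -0.137, 0.038], 0.73), ([0.475, 0.482, 0.047], 0.49)]
scene ref_mid [([0.541, 0.434, 0.046], 0.52), ([0.466, -0.408, 0.079], 0.17)]
scene guard_mid [([0.456, -0.405, 0.067], 0.66)]
scene beaker [([0.48, -0.51, 0.002], 0.56), ([0.543, 0.434, 0.048], 0.54)]
t 55.85 at [0.4708 0.1633 0.2666] yaw 98.0 F [-0.5  0.2 -0.4] w 0.755
```

View pics/fin.png

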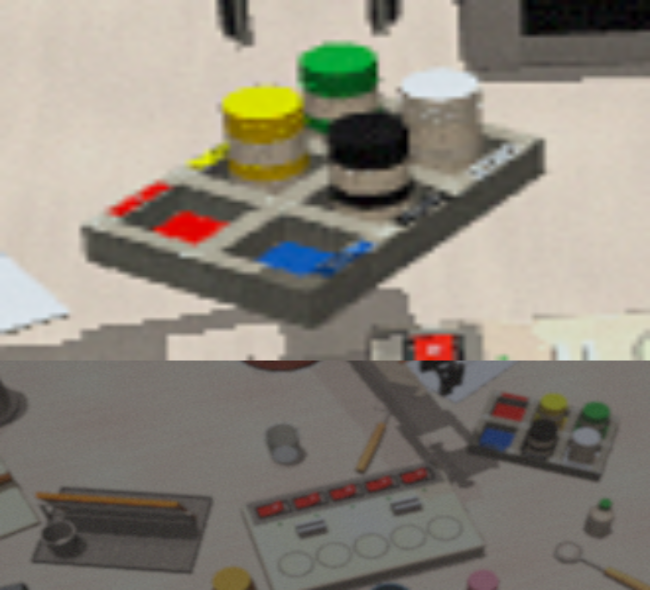

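Final picture: yellow (264,130), green (338,85) and black (368,160) stand upright in their own pockets, the white reference jar (440,115) is in place, the guard leans on the rail, and the stirrer is cleared. I'll hand it in.

```bash
python3 -c "
from plant import *
print(job_done())"
```

```text
the job is handed in; nothing more can be done
None
```

The job is handed in, with no verdict returned: all five stirrers are off, the guard leans on the drainer rail, the yellow, green and black jars are in pockets 2, 3 and 5 (red and blue were absent), and the reference jar and cup are where they were.

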